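# Build a square column of cartons on the stores scale

### The job

Build a square column of three closed cartons on the small raised platform of the bench scale: set the long low carton on the platform and let go, then slide the wide flat carton (too wide to grip) off the steel shelf step straight across onto it without lifting it, and once it rests wholly on the long carton, set the short high carton on top. Each carton must lie flat, centred on what is under it, with its long sides running the same way as the platform's long sides. Lower the cartons right down before letting go, never drop them, and leave the tall carton, the valve and the tin where they stand.

Things in the scene. Friction and masses are not known exactly. Their poses are not given: they have to be found in the camera images.
- shelf_step: Low grey steel shelf step on four angle legs, fixed (place and yaw vary). Board 300 (x) x 160 (y) mm, its flat top 102.5 mm above the table, no rims. Origin: centre of its footprint at table height. Its -y edge faces the scale.
- scale: Compact grey bench scale, fixed, standing just beyond the step's -y edge and parallel to the step (scale axes = step axes). Housing 150 (x) x 124 (y) x 34 mm high, carrying a small steel platform on a stub. A 16 mm pole at y = -108 mm carries a display box 20 x 50 x 50 mm centred at y = -125 mm, its top 210 mm above the table. Origin: centre of the housing's footprint at table height.
- platform (a point): Centre of the upper face of the scale's steel platform: 60 (x) x 100 (y) mm, 6 mm thick, upper face 50 mm above the table. Axes as the scale's, so y is along the platform's long sides and +y points square across to the step; the step's edge is 80 to 88 mm away in +y.
- long_carton: Long low closed carton, brown board with a paper tape strip, 64 (x) x 110 (y) x 50 (z) mm, 0.25 to 0.49 kg, standing on the table to one side. Origin: centre of its underside; z up. Set on the platform, its top is 100 mm above the table, 2.5 mm below the step's top.
- wide_carton: Wide flat closed carton, brown board with a paper tape strip, 96 (x) x 120 (y) x 40 (z) mm, 0.28 to 0.56 kg, lying on the shelf step, up to 75 mm off the platform's line along the step's x and up to 0.15 rad askew. Too wide to grip. Origin: centre of its underside; z up.
- short_carton: Short high closed carton, brown board with a paper tape strip, 52 (x) x 76 (y) x 64 (z) mm, 0.18 to 0.35 kg, standing on the table to one side. Origin: centre of its underside; z up.
- tall_carton: Bystander: tall slim carton, 52 x 52 x 120 mm high, on the table. Origin: centre of its underside.
- valve: Bystander: hydraulic valve, aluminium block 50 x 50 x 35 mm with a dark body on it, 65 mm high in all, with a black knob 22 mm long that sticks out to +x (39 mm from the centre). On the table. Origin: centre of its underside.
- tin: Bystander: small round steel tin, 60 mm diameter, 65 mm high, on the table. Origin: centre of its underside.
Things that resemble listed ones, but are neither listed nor needed, are in the scene too. Leave any turquoise look-alike of the short_carton alone.

How it is judged:
On the way, in this order (a step that is already met when the one before it is completed fails the run):
1. the long carton stands centred and square on the scale's platform, let go and at rest (x of long_carton in the frame of platform between -0.012 and 0.012 m and y of long_carton in the frame of platform between -0.012 and 0.012 m and z of long_carton in the frame of platform between -0.004 and 0.004 m and angle between the y axis of long_carton and the y axis of platform, either way round below 0.13 rad and angle between long_carton's own z axis and vertical below 0.08 rad and linear speed of long_carton below 0.02 m/s and angular speed of long_carton below 0.15 rad/s and contact force between long_carton and the fingers below 0.1 N), for 0.2 s.
2. the wide carton is slid across: it bridges from the shelf step to the long carton, resting on both (contact force between wide_carton and shelf_step above 0.1 N and contact force between wide_carton and long_carton above 0.1 N), for 0.1 s.
3. the wide carton rests on the long carton alone, centred and square, at rest, with nothing on it yet (x of wide_carton in the frame of long_carton between -0.012 and 0.012 m and y of wide_carton in the frame of long_carton between -0.012 and 0.012 m and z of wide_carton in the frame of long_carton between 0.046 and 0.054 m and angle between the y axis of wide_carton and the y axis of platform, either way round below 0.13 rad and angle between wide_carton's own z axis and vertical below 0.08 rad and contact force between wide_carton and shelf_step below 0.05 N and linear speed of wide_carton below 0.02 m/s and angular speed of wide_carton below 0.15 rad/s and contact force between wide_carton and short_carton below 0.05 N), for 0.2 s.
At the end, for the whole second after the job is handed in: Long carton flat on the platform, wide one flat on it and clear of the step, short one flat on top; each centred within 12 mm along both horizontal axes on what is under it, long sides within 0.13 rad of the platform's, upright within 0.08 rad, released, at rest (all of step 1 and x of wide_carton in the frame of long_carton between -0.012 and 0.012 m and y of wide_carton in the frame of long_carton between -0.012 and 0.012 m and z of wide_carton in the frame of long_carton between 0.046 and 0.054 m and angle between the y axis of each of wide_carton, short_carton and the y axis of platform, either way round below 0.13 rad and angle between each of wide_carton, short_carton's own z axis and vertical below 0.08 rad and contact force between wide_carton and shelf_step below 0.05 N and x of short_carton in the frame of wide_carton between -0.012 and 0.012 m and y of short_carton in the frame of wide_carton between -0.012 and 0.012 m and z of short_carton in the frame of wide_carton between 0.036 and 0.044 m and linear speed of each of wide_carton, short_carton below 0.02 m/s and angular speed of each of wide_carton, short_carton below 0.15 rad/s and contact force between each of wide_carton, short_carton and the fingers below 0.1 N); the robot touches nothing.
It fails at once if the wide carton is lifted (its underside more than 25 mm above the step's top) (height (world z) of wide_carton above 0.1275 m).
It fails at once if the long or the short carton is dropped (it falls out of the grip at over 0.5 m/s, as from about 30 mm up) ((linear speed of long_carton above 0.5 m/s and contact force between long_carton and the fingers below 0.05 N) or (linear speed of short_carton above 0.5 m/s and contact force between short_carton and the fingers below 0.05 N)).
It fails at once if the tall carton is shifted by more than 30 mm or knocked over (distance of tall_carton from where it was at the start of the episode above 0.03 m or angle between tall_carton's own z axis and vertical above 0.3 rad).
It fails at once if the valve is shifted by more than 30 mm or knocked over (distance of valve from where it was at the start of the episode above 0.03 m or angle between valve's own z axis and vertical above 0.3 rad).
It fails at once if the tin is shifted by more than 30 mm or knocked over (distance of tin from where it was at the start of the episode above 0.03 m or angle between tin's own z axis and vertical above 0.3 rad).
It also fails if it takes over 72 s, if anything falls off the work surface, if the arm or the gripper's body presses on something with over 40 N, if the wrist force passes 120 N, or if a joint passes its speed limit or range.

### The arm

A 6-joint arm with a two-finger parallel gripper is mounted at the origin on the work surface. World frame = base frame: x ahead of the robot, y to its left, z up, the work surface at z = 0. Lengths are in m, angles in rad, forces in N, time in s.
With the tool pointing down it reaches from about 0.3 to 0.875 m from the base axis. Payload 6.4 kg.
Tool frame: the origin (TCP) lies on the mounting face of the last link; the fingertips stand 166 mm ahead of it and the grasp point (between the pads) lies 147 mm ahead of it; z points along the fingers, y is the direction in which the jaws open and shut (so a half turn about z gives the same grasp; the last joint's range is limited). The gripper opens to 88 mm and grips with 3 to 60 N. Pads are 18 mm wide; open, the fingers measure 123 mm over their backs; the gripper's body (75 mm by 187 mm) begins 45 mm behind the grasp point.
Start: joints at [1.114, 0.181, 1.607, -0, 1.354, -0.206], TCP at [0.143, 0.557, 0.405] pointing down, gripper open.
Joint ranges: [-2.99, 2.99], [-0.89, 2.07], [0.3, 2.58], [-1.14, 4.28], [0, 2.63], [-3.12, 3.12]. Speed limits (rad/s): [2.57, 2.57, 3.01, 3.14, 3.14, 3.14].

### API

Orientations are given as a unit quaternion [x, y, z, w].
In Python, from rig import state, snapshot, finish_job gives the robot as it stands. The module is installed in compiled form; this text tells all that it offers.
- The arm moves only by the tool arm_command, never from a script. Its argument "targets" is a list of rows, each an object with "xyz": the shift along the tool's x, y, z as a fraction of full scale, a list of three; "twist": the turn, a rotation vector about the tool's x, y, z as a fraction of full scale, a list of three; "gripper": the opening, from 0 (shut) to 1 (fully open). In form: [{"xyz": [dx, dy, dz], "twist": [ax, ay, az], "gripper": gripper}, ...]. A call has 1 to 12 rows; each row is the pose to reach, as a shift and turn from the pose measured when the call began, along the tool's axes at that moment; what a row does not reach only later rows make up. Full scale, the value 1, is 200 mm for a shift and 2 rad for a turn. A row lasts 1/12 s, in which the tool goes at most 41.7 mm and 7.16 degrees, less where a joint would pass 70% of its speed; a pose out of reach is approached as far as the arm can. A call with a number of a shift or a turn outside -1 to 1 is refused whole. A call with a gripper value outside its range is refused whole. The fingers move at their own pace and stop on an object; the grip force is fixed at half the most. Time passes only in rows, so rows that repeat a pose let the fingers close. It gives the time, the measured TCP pose, the force and the opening at its end, in the units of the state.
- state(): the state, without advancing time (a new reading comes with each control period).
- snapshot(name): name is "scene" or "side" or "wrist"; returns a dict with "image" (420x560x3 uint8, red, green, blue), "fx", "fy", "cx", "cy" (pixels), "D" ([k1, k2, p1, p2, k3] as OpenCV has them; the pictures are not rectified), "R" (3x3) and "t" (3): a world point X has camera coordinates R X + t. Camera axes: x right, y down, z forward; pixel columns grow to the right and rows downward; lengths in m; the calibration is good to about 2 mm. A picture is of the moment at which its call begins. There is no depth.
- finish_job(): hands the job in, once; it reports no verdict.
The state is a dict: "clock": time; "joint_pos": joint angles; "qvel": joint speeds; "tau": joint torques, N m; "eef_pos": TCP position; "orientation": TCP orientation; "wrist_force": force on the tool from outside, world axes, zero at the start; "wrist_torque": the same for the moment, N m; "width": finger opening in m.
Only numpy, scipy, OpenCV 4.12 (cv2) and the standard library are available. Lean on these libraries where they do the work, as an engineer would, in place of code of your own. Each camera call takes 0.05 s, during which the arm holds its last target.

## Working session

There is one attempt and no reset: what is moved stays moved. The work goes in short steps, Python scripts to look and compute and a tool call to move; the robot and the scene stay as the last step left them, time stands still between calls to the robot, and variables do not carry over. Pictures are saved under pics/ and viewed, and the job is handed in when it is done.

Besides the shell and the picture viewer there is one more tool, called after "Emit:" by a JSON object that holds its "name" and its "arguments", one argument or row to a line. arm_command: Moves the arm, as the interface text tells. Its arguments: {"type":"object","properties":{"targets":{"type":"array","items":{"type":"object","properties":{"xyz":{"type":"array","items":{"type":"number","minimum":-1,"maximum":1}},"twist":{"type":"array","items":{"type":"number","minimum":-1,"maximum":1}},"gripper":{"type":"number"}}}}},"required":["targets"]}

```bash
mkdir -p pics
python3 - <<'E'
from rig import state, snapshot
import cv2,pickle
print(state())
for n in ["scene","side","wrist"]:
    s=snapshot(n); pickle.dump(s,open(f"pics/{n}0.pkl","wb"))
    cv2.imwrite(f"pics/{n}0.png",s["image"][:,:,::-1]); print(n,s["fx"],s["D"],s["R"],s["t"])
E
```

```text
{'clock': 0.0, 'joint_pos': array([ 1.11371918e+00,  1.81525019e-01,  1.60793089e+00, -1.30697545e-05,
        1.35382843e+00, -2.06324792e-01]), 'qvel': array([ 0.00114455, -0.00053966,  0.00042428,  0.0003571 , -0.00057474,
       -0.00057557]), 'tau': array([ 3.44199552e-04, -4.33883250e+01, -3.41840887e+01,  7.01284641e-02,
        3.85811110e-02, -1.25691454e-04]), 'eef_pos': array([0.14256931, 0.55680272, 0.40385619]), 'orientation': array([ 1.25046522e-01,  9.92150519e-01, -8.01815593e-04, -2.69418222e-04]), 'wrist_force': array([ 0.73135505, -0.07957071, -0.42338356]), 'wrist_torque': array([-0.02220838, -0.01206519,  0.01671507]), 'width': 0.08841417889655998}
scene 413.9613346883486 [-0.07273308  0.          0.          0.          0.        ] [[ 0.54704578  0.83696354 -0.01526259]
 [ 0.70425822 -0.4700114  -0.53208049]
 [-0.45250556  0.28032358 -0.84655621]] [-0.27079429 -0.30378661  1.4588814 ]
side 543.2767291601299 [-0.14103059  0.          0.          0.          0.        ] [[-0.99715667 -0.07171509  0.02314145]
 [-0.06277472  0.62064211 -0.78157707]
 [ 0.04168832 -0.78080748 -0.62337931]] [0.52422115 0.10991519 1.50775525]
wrist 377.5197225183354 [-0.10247223  0.          0.          0.          0.        ] [[ 0.24834177  0.96867183 -0.00112143]
 [ 0.91940018 -0.23534498  0.3151445 ]
 [ 0.30500768 -0.07929459 -0.94904304]] [-0.57270326 -0.04262662  0.38973437]
```

View pics/scene0.png

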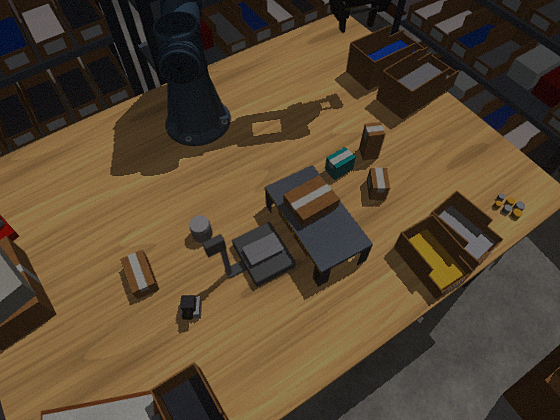

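View pics/side0.png

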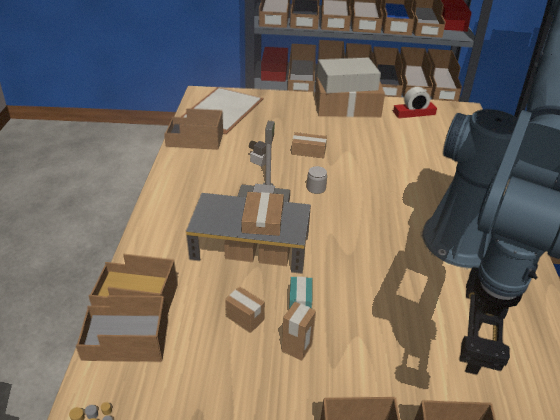

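View pics/wrist0.png

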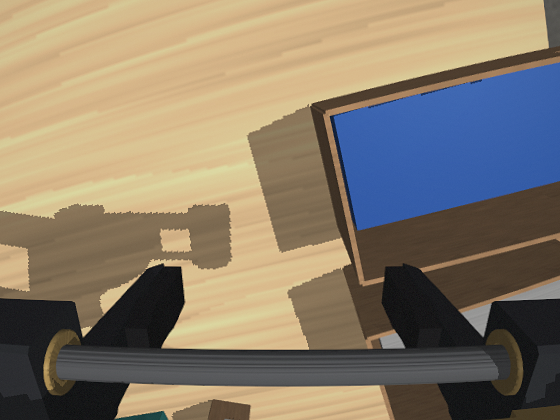

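```bash
cat > h.py <<'E'
import numpy as np,cv2,pickle
from rig import state,snapshot
from scipy.optimize import least_squares
from scipy.spatial.transform import Rotation as Ro
def K(s): return np.array([[s["fx"],0,s["cx"]],[0,s["fy"],s["cy"]],[0,0,1.]])
def snap(n,tag):
    s=snapshot(n); pickle.dump(s,open(f"pics/{n}{tag}.pkl","wb")); return s
def load(n,tag): return pickle.load(open(f"pics/{n}{tag}.pkl","rb"))
def proj(s,P):
    return cv2.projectPoints(np.asarray(P,float).reshape(-1,1,3),cv2.Rodrigues(s["R"])[0],s["t"],K(s),np.array(s["D"],float))[0].reshape(-1,2)
def ray(s,px,z):
    n=cv2.undistortPoints(np.array([[px]],float),K(s),np.array(s["D"],float)).reshape(2)
    d=s["R"].T@np.array([*n,1]); c=-s["R"].T@s["t"]
    return (c+d*(z-c[2])/d[2])[:2]
def crop(s,x0,y0,w,h,f,name,draw=()):
    im=s["image"][y0:y0+h,x0:x0+w,::-1].copy()
    im=cv2.resize(im,None,fx=f,fy=f,interpolation=cv2.INTER_CUBIC)
    for k,(P,c) in enumerate(draw):
        q=((proj(s,P)-[x0,y0]+.5)*f).astype(int); cv2.polylines(im,[q.reshape(-1,1,2)],True,c,1)
    cv2.imwrite("pics/"+name,im)
def rect(x,y,yaw,z,lx,ly,ox=0,oy=0):
    c=np.array([[-lx,-ly],[lx,-ly],[lx,ly],[-lx,ly]])/2+[ox,oy]
    R=np.array([[np.cos(yaw),-np.sin(yaw)],[np.sin(yaw),np.cos(yaw)]])
    return np.c_[c@R.T+[x,y],np.full(4,z)]
def fit(obs,p0,pts):
    # obs list of (s, idx list, px list); pts(p)->Nx3
    f=lambda p: np.concatenate([(proj(s,pts(p)[i])-np.array(px,float)).ravel() for s,i,px in obs])
    r=least_squares(f,p0); return r.x,r.fun.reshape(-1,2)
def rel():
    t=state(); return t["eef_pos"],Ro.from_quat(t["orientation"])
def goal(xyz,yaw,ref=None):
    """command (fractions) to bring TCP to xyz, pointing down with jaw axis (tool y) at world yaw"""
    p,R=rel(); best=None
    for y in (yaw,yaw+np.pi):
        M=np.array([[np.sin(y),np.cos(y),0],[-np.cos(y),np.sin(y),0],[0,0,-1]]).T
        y_=np.array([np.cos(y),np.sin(y),0]);z_=np.array([0,0,-1.]);x_=np.cross(y_,z_)
        T=Ro.from_matrix(np.c_[x_,y_,z_]); rv=(R.inv()*T).as_rotvec()
        if best is None or np.linalg.norm(rv)<np.linalg.norm(best): best=rv
    return np.round(R.inv().apply(np.array(xyz)-p)/.2,4),np.round(best/2,4)
E
python3 - <<'E'
from h import *
s=load("scene","0");d=load("side","0")
crop(s,110,200,200,140,4,"a1.png")
crop(s,250,120,160,130,5,"a2.png")
crop(d,180,120,180,150,4,"a3.png")
crop(d,200,250,150,120,5,"a4.png")
E
```

```text
(no output)
```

View pics/a1.png

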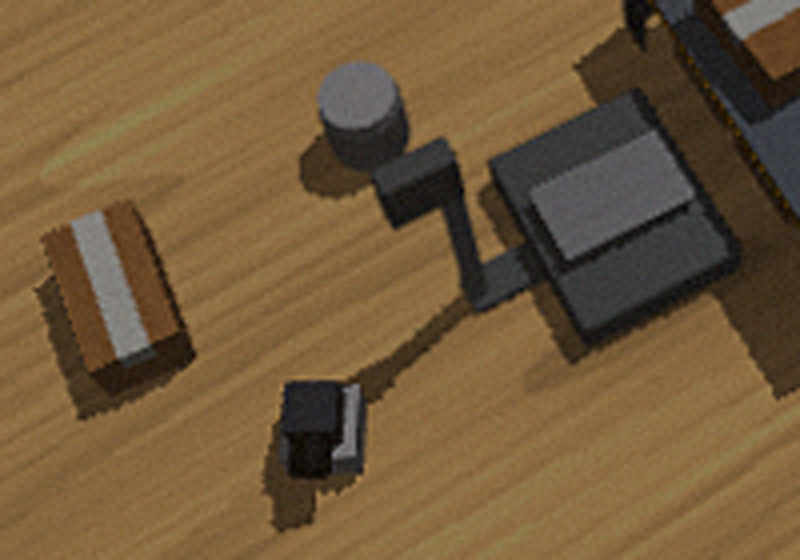

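View pics/a2.png

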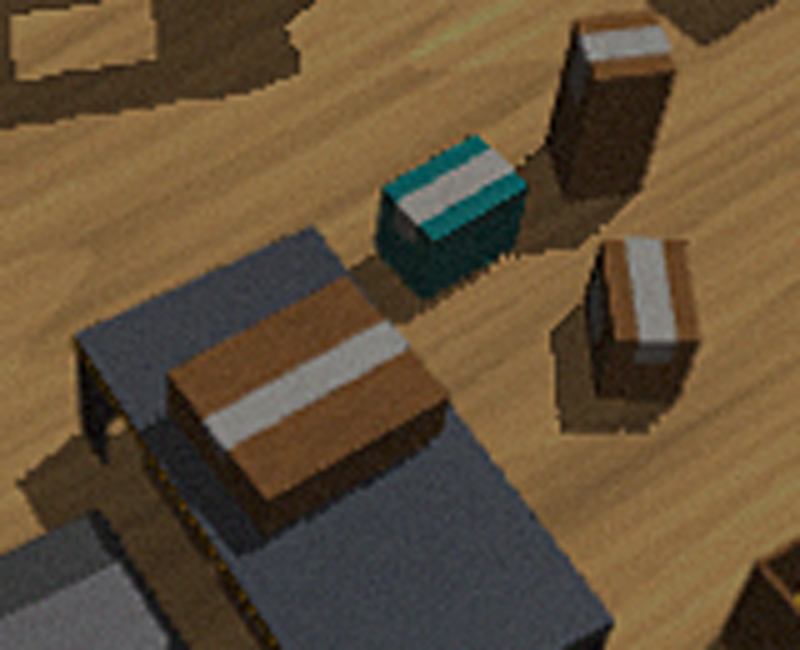

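View pics/a3.png

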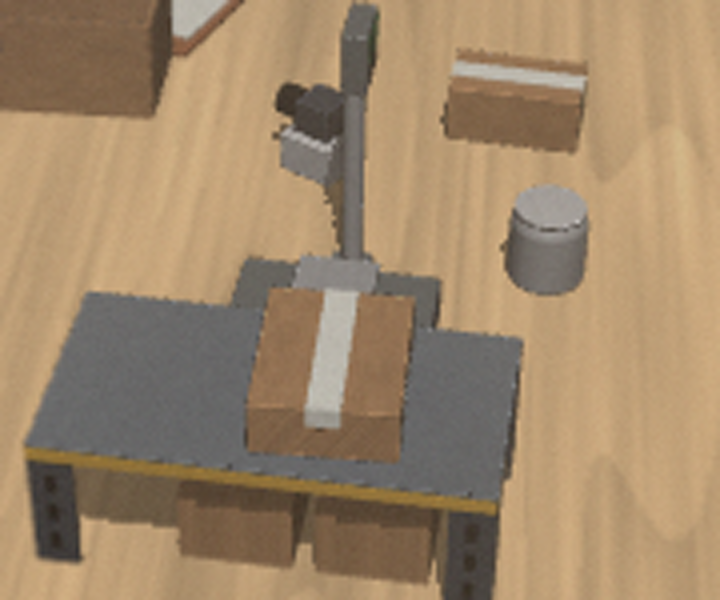

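View pics/a4.png

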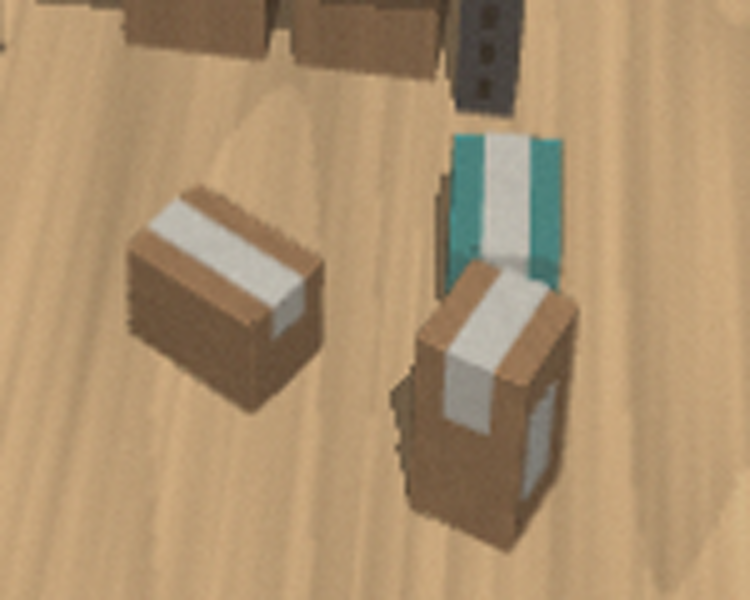

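```bash
cat > m0.py <<'E'
from h import *
s=load("scene","0");d=load("side","0")
A=lambda x0,y0,f,L:[(x0+a/f-.5,y0+b/f-.5) for a,b in L]
def box(lx,ly,h,z0): return lambda p: np.r_[rect(p[0],p[1],p[2],z0+h,lx,ly),rect(p[0],p[1],p[2],z0,lx,ly)]
# quick: raw world of corners
def show(n,s,L,z): print(n,[tuple(np.round(ray(s,q,z),3)) for q in L])
pl=A(110,200,4,[(529,188),(657,130),(697,193),(566,258)]); show("plat",s,pl,.05)
lo=A(110,200,4,[(42,235),(133,203),(186,328),(101,366)]); show("long s",s,lo,.05)
lod=A(180,120,4,[(457,50),(587,62),(582,98),(449,86)]); show("long d",d,lod,.05)
st=A(250,120,5,[(78,340),(312,228),(612,625)]); show("step s",s,st,.1025)
std=A(180,120,4,[(88,293),(522,342),(497,503),(27,448)]); show("step d",d,std,.1025)
w=A(250,120,5,[(168,376),(346,279),(450,400),(268,498)]); show("wide s",s,w,.1425)
wd=A(180,120,4,[(268,290),(413,298),(402,408),(248,402)]); show("wide d",d,wd,.1425)
sh=A(250,120,5,[(602,240),(687,240),(698,340),(612,340)]); show("short s",s,sh,.064)
shd=A(200,250,5,[(197,186),(323,262),(252,325),(128,240)]); show("short d",d,shd,.064)
E
python3 m0.py
```

```text
plat [(np.float64(0.536), np.float64(-0.135)), (np.float64(0.547), np.float64(-0.037)), (np.float64(0.603), np.float64(-0.041)), (np.float64(0.595), np.float64(-0.141))]
long s [(np.float64(0.383), np.float64(-0.433)), (np.float64(0.395), np.float64(-0.37)), (np.float64(0.5), np.float64(-0.377)), (np.float64(0.493), np.float64(-0.436))]
long d [(np.float64(0.496), np.float64(-0.438)), (np.float64(0.386), np.float64(-0.431)), (np.float64(0.39), np.float64(-0.374)), (np.float64(0.5), np.float64(-0.38))]
step s [(np.float64(0.438), np.float64(0.006)), (np.float64(0.447), np.float64(0.164)), (np.float64(0.745), np.float64(0.141))]
step d [(np.float64(0.731), np.float64(-0.008)), (np.float64(0.435), np.float64(0.016)), (np.float64(0.446), np.float64(0.174)), (np.float64(0.741), np.float64(0.152))]
wide s [(np.float64(0.509), np.float64(0.02)), (np.float64(0.51), np.float64(0.138)), (np.float64(0.605), np.float64(0.137)), (np.float64(0.601), np.float64(0.021))]
wide d [(np.float64(0.603), np.float64(0.028)), (np.float64(0.508), np.float64(0.027)), (np.float64(0.508), np.float64(0.137)), (np.float64(0.603), np.float64(0.141))]
short s [(np.float64(0.529), np.float64(0.325)), (np.float64(0.558), np.float64(0.369)), (np.float64(0.618), np.float64(0.324)), (np.float64(0.589), np.float64(0.282))]
short d [(np.float64(0.592), np.float64(0.289)), (np.float64(0.53), np.float64(0.33)), (np.float64(0.558), np.float64(0.369)), (np.float64(0.62), np.float64(0.325))]
```

```bash
cat >> m0.py <<'E'
print()
P={}
def go(n,obs,p0,pts):
    p,r=fit(obs,p0,pts); P[n]=p; print(n,np.round(p,4),"rms px",np.round(np.sqrt((r**2).mean()),2),np.round(r,1).tolist())
for cam in ("both","s","d"):
    sel=lambda o:[q for q,c in zip(o,"sd") if cam=="both" or c==cam]
    print(cam)
    go("step",sel([(s,[0,3,2],st),(d,[1,0,3,2],std)]),[.59,.08,-.08],lambda p:rect(*p,.1025,.3,.16))
    go("wide",sel([(s,[0,3,2,1],w),(d,[1,0,3,2],wd)]),[.556,.08,0],lambda p:rect(*p,.1425,.096,.12))
    # long: y axis along +x world approx => yaw=-pi/2
    go("long",sel([(s,[0,3,2,1],lo),(d,[1,0,3,2],lod)]),[.44,-.405,-.07],lambda p:rect(*p,.05,.11,.064))
    go("short",sel([(s,[0,3,2,1],sh),(d,[1,0,3,2],shd)]),[.574,.327,-.6],lambda p:rect(*p,.064,.076,.052))
    if cam!="d": go("plat",[(s,[0,3,2,1],pl)],[.57,-.088,-.1],lambda p:rect(*p,.05,.06,.1))
    if cam=="both": pickle.dump(dict(P),open("P0.pkl","wb"))
p=pickle.load(open("P0.pkl","rb"))
G=(0,255,0);Y=(0,255,255)
D=[(rect(*p["step"],.1025,.3,.16),G),(rect(*p["wide"],.1425,.096,.12),Y),(rect(*p["plat"],.05,.06,.1),Y),(rect(*p["plat"],.034,.15,.124),G),(rect(*p["long"],.05,.11,.064),Y),(rect(*p["short"],.064,.076,.052),Y)]
crop(s,110,120,300,170,2.6,"b1.png",D)
crop(d,170,110,200,180,3.3,"b2.png",D)
E
python3 m0.py | sed -n '/^$/,$p'
```

```text
both
step [ 0.5892  0.0779 -0.0726] rms px 1.09 [[0.0, -1.3], [1.1, -0.9], [1.6, -1.1], [-0.2, -1.1], [0.3, -1.5], [0.4, -1.4], [-0.8, -1.6]]
wide [ 0.5556  0.0805 -0.0023] rms px 0.77 [[-0.2, -0.3], [0.2, -0.8], [0.7, -0.9], [0.4, 1.0], [0.2, -1.7], [0.4, -1.4], [0.0, 1.0], [-0.4, -0.1]]
long [ 0.4429 -0.4042 -0.0673] rms px 0.72 [[0.6, 0.8], [-0.4, -1.6], [0.5, -0.2], [-1.0, 1.4], [0.2, -0.2], [0.0, -0.2], [0.0, 0.9], [0.1, 0.7]]
short [ 0.5743  0.3268 -0.6107] rms px 0.67 [[0.3, -0.5], [0.3, -0.2], [1.1, 0.3], [0.7, -0.0], [1.0, -1.6], [0.6, -0.8], [-0.1, 0.1], [-0.3, 0.4]]
plat [ 0.5705 -0.0882 -0.0936] rms px 0.33 [[-0.2, -0.0], [-0.0, -0.7], [0.2, 0.5], [0.1, 0.2]]
s
step [ 0.5906  0.0735 -0.0757] rms px 0.49 [[-0.9, -0.4], [0.3, 0.0], [0.6, 0.2]]
wide [ 0.5558  0.0794 -0.0143] rms px 0.54 [[-0.4, -0.4], [0.3, -0.5], [0.4, -0.4], [-0.3, 1.1]]
long [ 0.4426 -0.4039 -0.0686] rms px 0.92 [[0.7, 0.6], [-0.3, -1.7], [0.5, -0.4], [-0.9, 1.3]]
short [ 0.5735  0.3251 -0.6215] rms px 0.28 [[-0.1, -0.5], [-0.1, -0.0], [0.3, 0.5], [-0.1, -0.0]]
plat [ 0.5705 -0.0882 -0.0936] rms px 0.33 [[-0.2, -0.0], [-0.0, -0.7], [0.2, 0.5], [0.1, 0.2]]
d
step [ 0.5885  0.0831 -0.0741] rms px 0.48 [[-0.3, 0.0], [0.6, -0.2], [0.6, 0.1], [-0.9, -0.2]]
wide [0.5556 0.0825 0.0098] rms px 0.77 [[-0.2, -1.1], [0.1, -1.1], [0.3, 1.3], [-0.2, 0.6]]
long [ 0.4432 -0.4062 -0.0637] rms px 0.37 [[0.1, -0.5], [-0.1, -0.5], [-0.0, 0.6], [0.0, 0.4]]
short [ 0.5749  0.3282 -0.6025] rms px 0.68 [[0.6, -1.1], [0.4, -0.5], [-0.3, 0.6], [-0.6, 0.9]]
```

View pics/b1.png

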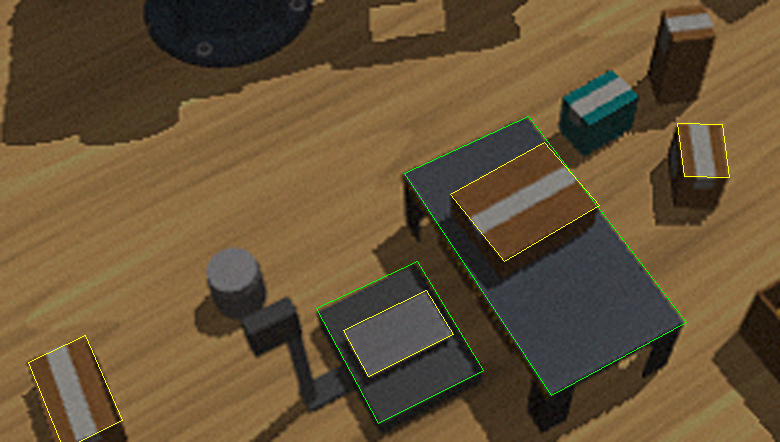

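View pics/b2.png

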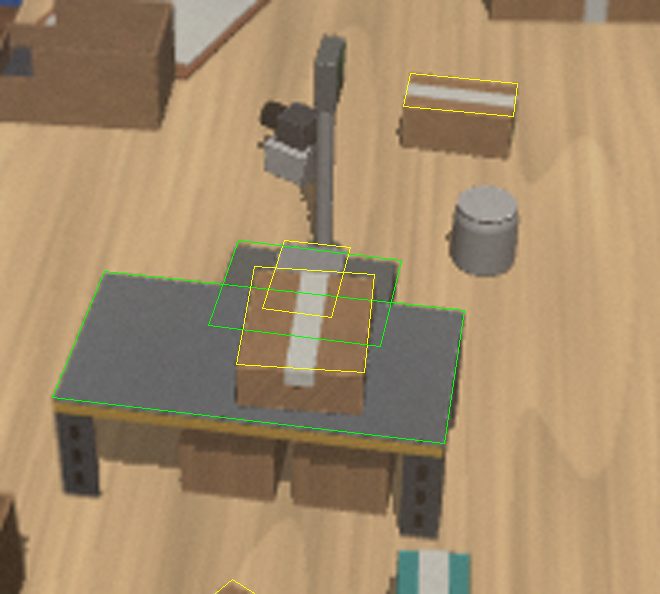

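Run:
```python
from h import *
s=load("scene","0");d=load("side","0");w=load("wrist","0")
A=lambda x0,y0,f,L:[(x0+a/f-.5,y0+b/f-.5) for a,b in L]
print("tall base d",[np.round(ray(d,q,0),3) for q in A(200,250,5,[(410,505),(508,550),(563,470)])])
print("tall top d",[np.round(ray(d,q,.12),3) for q in A(200,250,5,[(418,335),(482,262),(578,310),(522,385)])])
print("tall top s",[np.round(ray(s,q,.12),3) for q in A(250,120,5,[(580,18),(655,12),(672,70),(597,75)])])
print("turq top s",[np.round(ray(s,q,.064),3) for q in A(250,120,5,[(383,190),(475,137),(526,185),(433,240)])])
print("tin top s",np.round(ray(s,A(110,200,4,[(362,97)])[0],.065),3),"valve",np.round(ray(s,A(110,200,4,[(320,430)])[0],.05),3))
print("display", [np.round(ray(s,q,.21),3) for q in A(110,200,4,[(372,178),(443,141),(462,160),(390,197)])])
p,R=rel(); c=-w["R"].T@w["t"]; print("cam in tool",R.inv().apply(c-p), R.as_matrix())
```

```text
tall base d [array([0.482, 0.414]), array([0.438, 0.434]), array([0.414, 0.389])]
tall top d [array([0.483, 0.414]), array([0.458, 0.372]), array([0.416, 0.395]), array([0.438, 0.437])]
tall top s [array([0.416, 0.391]), array([0.438, 0.433]), array([0.48, 0.41]), array([0.458, 0.369])]
turq top s [array([0.424, 0.237]), array([0.422, 0.312]), array([0.47 , 0.314]), array([0.472, 0.239])]
tin top s [ 0.418 -0.199] valve [ 0.611 -0.334]
display [array([ 0.556, -0.238]), array([ 0.558, -0.191]), array([ 0.575, -0.188]), array([ 0.573, -0.235])]
cam in tool [ 0.08219213 -0.00163718  0.02139904] [[-9.68722652e-01  2.48145300e-01 -5.77459442e-04]
 [ 2.48145832e-01  9.68721953e-01 -1.19318096e-03]
 [ 2.63315391e-04 -1.29915558e-03 -9.99999121e-01]]
```

```bash
cat > g.py <<'E'
import sys
from h import *
a=[float(v) for v in sys.argv[1:]]
x,t=goal(a[:3],a[3]); st=state()
print("xyz",x.tolist(),"twist",t.tolist(),"rows",np.ceil(max(np.linalg.norm(x)*200/41.7,np.linalg.norm(t)*2/np.radians(7.16))), "j",np.round(st["joint_pos"],2).tolist(),"clk",round(st["clock"],2))
E
python3 g.py .33 .43 .42 1.4; python3 g.py .48 .29 .42 1.5
```

```text
xyz [-1.0651, -0.382, -0.0796] twist [-0.0006, -0.0002, -0.04] rows 6.0 j [1.11, 0.18, 1.61, -0.0, 1.35, -0.21] clk 0.15
xyz [-1.9654, -0.874, -0.0792] twist [-0.0006, -0.0002, -0.09] rows 11.0 j [1.11, 0.18, 1.61, -0.0, 1.35, -0.21] clk 0.15
```

Emit:
{"name": "arm_command", "arguments": {
  "targets": [
    {"xyz": [-0.5,-0.18,-0.04],"twist": [0,0,0],"gripper": 1},
    {"xyz": [-0.5,-0.18,-0.04],"twist": [0,0,0],"gripper": 1},
    {"xyz": [-1,-0.36,-0.08],"twist": [0,0,0],"gripper": 1},
    {"xyz": [-1,-0.36,-0.08],"twist": [0,0,0],"gripper": 1},
    {"xyz": [-1,-0.36,-0.08],"twist": [0,0,0],"gripper": 1},
    {"xyz": [-1,-0.36,-0.08],"twist": [0,0,0],"gripper": 1}
  ]
}}

```text
clock: 0.65
eef_pos: [0.3231, 0.4344, 0.4205]
orientation: [0.128, 0.992, -0.001, 0.001]
wrist_force: [0.3, -0.2, -0.1]
width: 0.0882
```

```bash
python3 g.py .50 .25 .42 1.4;python3 g.py .57 0 .42 1.5
```

```text
xyz [-1.0893, -0.6679, 0.0062] twist [-0.0009, 0.0012, -0.0426] rows 7.0 j [0.71, 0.09, 1.67, -0.0, 1.38, -0.6] clk 0.65
xyz [-1.7444, -1.7886, 0.0096] twist [-0.0009, 0.0011, -0.0926] rows 12.0 j [0.71, 0.09, 1.67, -0.0, 1.38, -0.6] clk 0.65
```

Emit:
{"name": "arm_command", "arguments": {
  "targets": [
    {"xyz": [-0.95,-0.75,0],"twist": [0,0,-0.03],"gripper": 1},
    {"xyz": [-0.95,-0.75,0],"twist": [0,0,-0.03],"gripper": 1},
    {"xyz": [-0.95,-0.75,0],"twist": [0,0,-0.03],"gripper": 1},
    {"xyz": [-0.95,-0.75,0],"twist": [0,0,-0.03],"gripper": 1},
    {"xyz": [-0.95,-0.75,0],"twist": [0,0,-0.03],"gripper": 1},
    {"xyz": [-0.95,-0.75,0],"twist": [0,0,-0.03],"gripper": 1},
    {"xyz": [-0.95,-0.75,0],"twist": [0,0,-0.03],"gripper": 1}
  ]
}}

```text
clock: 1.23
eef_pos: [0.472, 0.2368, 0.4211]
orientation: [0.101, 0.995, -0.002, 0.002]
wrist_force: [-0.3, 0.4, 0.2]
width: 0.0884
```

```bash
python3 g.py .57 .04 .44 1.49; python3 g.py .57 -0.09 .44 1.49
```

```text
xyz [-0.6774, -0.8662, -0.0888] twist [-0.0018, 0.002, -0.0605] rows 6.0 j [0.24, 0.06, 1.71, -0.0, 1.37, -1.13] clk 1.23
xyz [-0.8077, -1.503, -0.0862] twist [-0.0018, 0.002, -0.0605] rows 9.0 j [0.24, 0.06, 1.71, -0.0, 1.37, -1.13] clk 1.23
```

Emit:
{"name": "arm_command", "arguments": {
  "targets": [
    {"xyz": [-0.7,-1.0,-0.09],"twist": [-0.002,0.002,-0.06],"gripper": 1},
    {"xyz": [-0.7,-1.0,-0.09],"twist": [-0.002,0.002,-0.06],"gripper": 1},
    {"xyz": [-0.7,-1.0,-0.09],"twist": [-0.002,0.002,-0.06],"gripper": 1},
    {"xyz": [-0.7,-1.0,-0.09],"twist": [-0.002,0.002,-0.06],"gripper": 1},
    {"xyz": [-0.7,-1.0,-0.09],"twist": [-0.002,0.002,-0.06],"gripper": 1},
    {"xyz": [-0.7,-1.0,-0.09],"twist": [-0.002,0.002,-0.06],"gripper": 1},
    {"xyz": [-0.7,-1.0,-0.09],"twist": [-0.002,0.002,-0.06],"gripper": 1},
    {"xyz": [-0.7,-1.0,-0.09],"twist": [-0.002,0.002,-0.06],"gripper": 1}
  ]
}}

```text
clock: 1.9
eef_pos: [0.5696, 0.0115, 0.4399]
orientation: [0.043, 0.999, 0.0, -0.0]
wrist_force: [0.2, 0.2, 0.4]
width: 0.0881
```

```bash
python3 - <<'E'
from h import *
w=snap("wrist","1"); p=pickle.load(open("P0.pkl","rb"))
crop(w,0,0,560,420,1.42,"w1.png",[(rect(*p["step"],.1025,.3,.16),(0,255,0)),(rect(*p["plat"],.05,.06,.1),(0,255,255)),(rect(*p["wide"],.1425,.096,.12),(0,255,255))])
E
python3 g.py .57 -.09 .44 1.49;python3 g.py .5 -0.23 .4 1.503
```

```text
xyz [-0.0478, -0.5127, -0.0019] twist [0.0006, -0.0007, -0.0013] rows 3.0 j [-0.19, 0.14, 1.58, 0.0, 1.42, -1.67] clk 1.95
xyz [0.2425, -1.2396, 0.1976] twist [0.0006, -0.0007, -0.0078] rows 7.0 j [-0.19, 0.14, 1.58, 0.0, 1.42, -1.67] clk 1.95
```

View pics/w1.png

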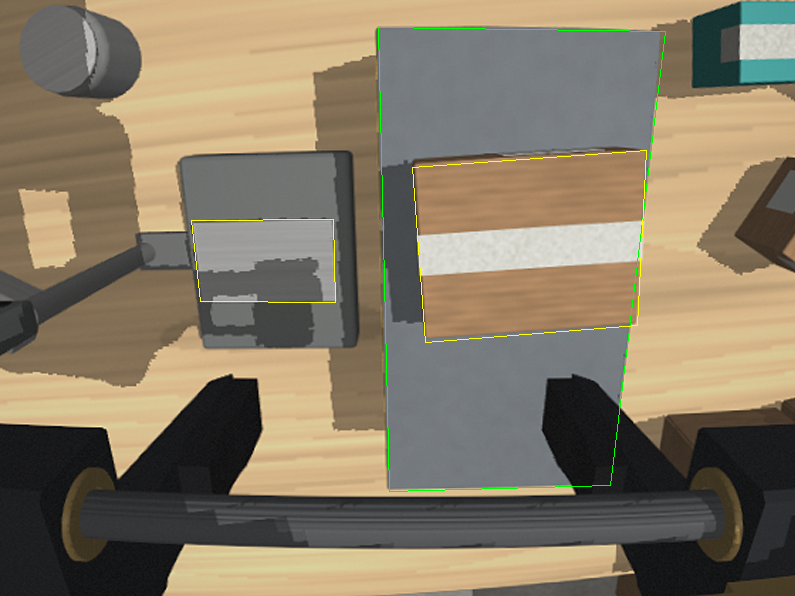

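Run:
```python
from h import *
w=load("wrist","1")
crop(w,120,100,140,150,5,"w1a.png"); 
im=w["image"][100:250,120:260]; cv2.imwrite("pics/w1a.png",cv2.resize(im[:,:,::-1],None,fx=4,fy=4,interpolation=cv2.INTER_CUBIC))
im=w["image"][10:250,260:480]; cv2.imwrite("pics/w1b.png",cv2.resize(im[:,:,::-1],None,fx=2.5,fy=2.5,interpolation=cv2.INTER_CUBIC))
```

```text
(no output)
```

View pics/w1a.png

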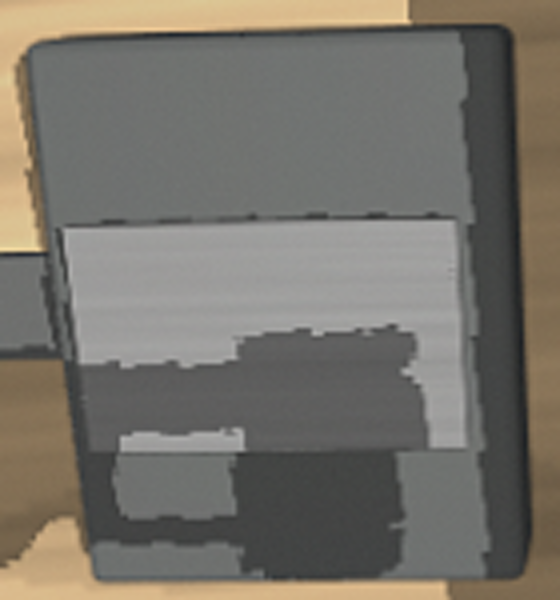

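View pics/w1b.png

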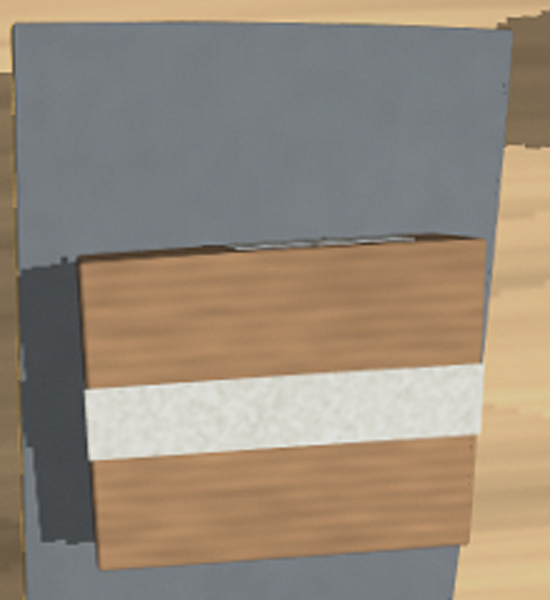

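Run:
```python
from h import *
w=load("wrist","1")
A=lambda x0,y0,f,L:[(x0+a/f-.5,y0+b/f-.5) for a,b in L]
I=[0,3,2,1]
r=fit([(w,I,A(120,100,4,[(64,227),(457,219),(466,451),(89,451)]))],[.57,-.088,-.08],lambda p:rect(*p,.05,.06,.1)); print("plat",r)
r2=fit([(w,[0,3,1],A(260,10,2.5,[(13,24),(512,30)])+A(0,0,1.42,[(388.5,491)]))],[.59,.08,-.08],lambda p:rect(*p,.1025,.3,.16)); print("step",r2)
r3=fit([(w,I,A(260,10,2.5,[(79,257),(485,239),(469,543),(101,570)]))],[.556,.08,0],lambda p:rect(*p,.1425,.096,.12)); print("wide",r3)
r4=fit([(w,I,A(120,100,4,[(28,45),(510,30),(528,577),(97,577)]))],[.57,-.088,-.08],lambda p:rect(*p,.034,.15,.124)); print("housing",r4)
```

```text
plat (array([ 0.57107305, -0.0879405 , -0.08122043]), array([[-0.85914553, -0.57384063],
       [ 0.40712952,  0.13084979],
       [ 0.65124272,  0.07643846],
       [-0.23366551,  0.49282953]]))
step (array([ 0.58893069,  0.07632277, -0.06990215]), array([[-1.00774624,  0.09162666],
       [ 1.31193638, -0.25448111],
       [-0.23837882,  0.45463239]]))
wide (array([ 0.55360513,  0.08034874, -0.01627526]), array([[-0.72517807,  0.75904154],
       [ 1.87576592, -1.40434712],
       [ 0.77446341,  0.83904998],
       [-1.82821212,  0.24780388]]))
housing (array([ 0.57069648, -0.08625017, -0.0762904 ]), array([[-1.07524068, -1.94592658],
       [ 0.71106746, -1.28396501],
       [ 1.18493194,  1.8413729 ],
       [-0.96413682,  2.35348576]]))
```

Emit:
{"name": "arm_command", "arguments": {
  "targets": [
    {"xyz": [0.2,-1.0,0.1],"twist": [0,0,-0.004],"gripper": 1},
    {"xyz": [0.2,-1.0,0.1],"twist": [0,0,-0.004],"gripper": 1},
    {"xyz": [0.2,-1.0,0.1],"twist": [0,0,-0.004],"gripper": 1},
    {"xyz": [0.2,-1.0,0.1],"twist": [0,0,-0.004],"gripper": 1},
    {"xyz": [0.2,-1.0,0.1],"twist": [0,0,-0.004],"gripper": 1},
    {"xyz": [0.2,-1.0,0.1],"twist": [0,0,-0.004],"gripper": 1}
  ]
}}

```text
clock: 2.45
eef_pos: [0.5109, -0.1858, 0.4185]
orientation: [0.039, 0.999, 0.0, -0.002]
wrist_force: [0.4, 0.7, 0.1]
width: 0.0879
```

```bash
python3 g.py .443 -.404 .38 1.503
```

```text
xyz [0.2524, -1.114, 0.1932] twist [0.0, -0.0017, -0.0053] rows 6.0 j [-0.57, 0.1, 1.67, -0.0, 1.37, -2.06] clk 2.45
```

Emit:
{"name": "arm_command", "arguments": {
  "targets": [
    {"xyz": [0.25,-1.0,0.19],"twist": [0,-0.002,-0.005],"gripper": 1},
    {"xyz": [0.25,-1.0,0.19],"twist": [0,-0.002,-0.005],"gripper": 1},
    {"xyz": [0.25,-1.0,0.19],"twist": [0,-0.002,-0.005],"gripper": 1},
    {"xyz": [0.25,-1.0,0.19],"twist": [0,-0.002,-0.005],"gripper": 1},
    {"xyz": [0.25,-1.0,0.19],"twist": [0,-0.002,-0.005],"gripper": 1},
    {"xyz": [0.25,-1.0,0.19],"twist": [0,-0.002,-0.005],"gripper": 1},
    {"xyz": [0.25,-1.0,0.19],"twist": [0,-0.002,-0.005],"gripper": 1}
  ]
}}

```text
clock: 3.03
eef_pos: [0.4452, -0.3812, 0.3796]
orientation: [0.035, 0.999, 0.001, -0.0]
wrist_force: [-0.1, 1.1, 0.5]
width: 0.0878
```

```bash
python3 - <<'E'
from h import *
w=snap("wrist","2"); p=pickle.load(open("P0.pkl","rb"))
crop(w,0,0,560,420,1.42,"w2.png",[(rect(*p["long"],.05,.11,.064),(0,255,255))])
E
python3 g.py .443 -.404 .23 1.503
```

```text
xyz [0.006, -0.1221, 0.7501] twist [0.001, 0.0, -0.0003] rows 4.0 j [-0.91, 0.23, 1.6, 0.0, 1.31, -2.41] clk 3.08
```

View pics/w2.png

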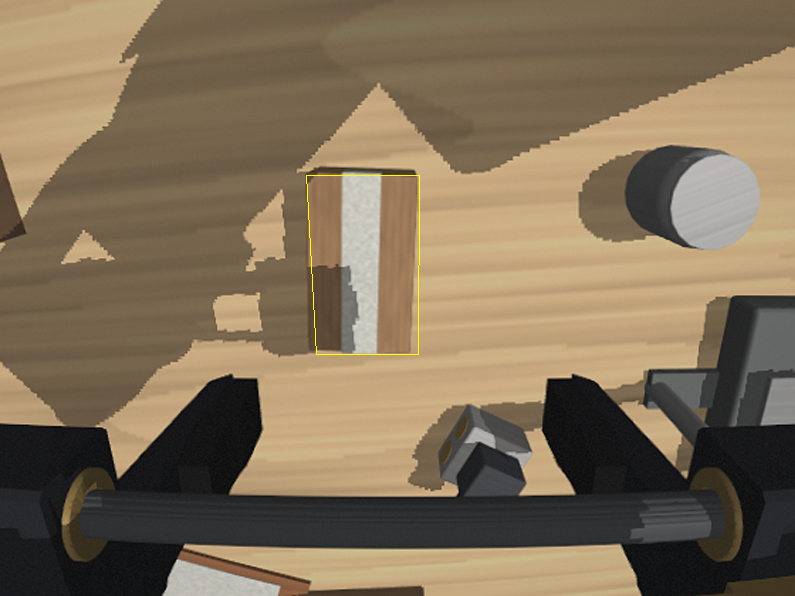

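Run:
```python
from h import *
w=load("wrist","2")
im=w["image"][110:260,205:305]; cv2.imwrite("pics/w2a.png",cv2.resize(im[:,:,::-1],None,fx=4,fy=4,interpolation=cv2.INTER_CUBIC))
```

```text
(no output)
```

View pics/w2a.png

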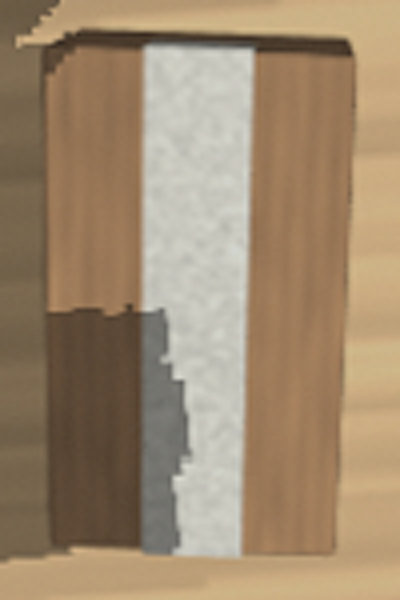

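```bash
python3 - <<'E'
from h import *
w=load("wrist","2")
A=lambda x0,y0,f,L:[(x0+a/f-.5,y0+b/f-.5) for a,b in L]
print(fit([(w,[0,3,2,1],A(205,110,4,[(45,42),(352,52),(335,553),(50,545)]))],[.443,-.404,-.06],lambda p:rect(*p,.05,.11,.064)))
E
python3 g.py .442 -.404 .23 1.475
```

```text
(array([ 0.4409484 , -0.4067945 , -0.10484491]), array([[-1.4951938 , -0.29369201],
       [ 1.44704331, -0.3194718 ],
       [ 0.32126343,  0.6022402 ],
       [-0.28453184,  0.26786673]]))
xyz [0.011, -0.1224, 0.7501] twist [0.001, 0.0, 0.0137] rows 4.0 j [-0.91, 0.23, 1.6, 0.0, 1.31, -2.41] clk 3.08
```

Emit:
{"name": "arm_command", "arguments": {
  "targets": [
    {"xyz": [0.01,-0.127,0.3],"twist": [0.001,0,0.014],"gripper": 1},
    {"xyz": [0.01,-0.127,0.75],"twist": [0.001,0,0.014],"gripper": 1},
    {"xyz": [0.01,-0.127,0.75],"twist": [0.001,0,0.014],"gripper": 1},
    {"xyz": [0.01,-0.127,0.75],"twist": [0.001,0,0.014],"gripper": 1},
    {"xyz": [0.01,-0.127,0.75],"twist": [0.001,0,0.014],"gripper": 1},
    {"xyz": [0.01,-0.127,0.75],"twist": [0.001,0,0.014],"gripper": 1}
  ]
}}

```text
clock: 3.58
eef_pos: [0.4431, -0.4023, 0.2292]
orientation: [0.047, 0.999, 0.002, -0.001]
wrist_force: [0.4, -0.1, 0.5]
width: 0.0883
```

```bash
python3 g.py .442 -.405 .180 1.475
```

```text
xyz [0.0038, -0.0148, 0.2462] twist [0.0015, -0.0011, 0.001] rows 2.0 j [-0.94, 0.44, 1.66, 0.0, 1.04, -2.41] clk 3.58
```

Emit:
{"name": "arm_command", "arguments": {
  "targets": [
    {"xyz": [0.004,-0.015,0.15],"twist": [0.001,-0.001,0.001],"gripper": 1},
    {"xyz": [0.004,-0.015,0.246],"twist": [0.001,-0.001,0.001],"gripper": 1},
    {"xyz": [0.004,-0.015,0.246],"twist": [0.001,-0.001,0.001],"gripper": 1},
    {"xyz": [0.004,-0.015,0.246],"twist": [0.001,-0.001,0.001],"gripper": 1},
    {"xyz": [0.004,-0.015,0.246],"twist": [0.001,-0.001,0.001],"gripper": 0},
    {"xyz": [0.004,-0.015,0.246],"twist": [0.001,-0.001,0.001],"gripper": 0},
    {"xyz": [0.004,-0.015,0.246],"twist": [0.001,-0.001,0.001],"gripper": 0},
    {"xyz": [0.004,-0.015,0.246],"twist": [0.001,-0.001,0.001],"gripper": 0},
    {"xyz": [0.004,-0.015,0.246],"twist": [0.001,-0.001,0.001],"gripper": 0},
    {"xyz": [0.004,-0.015,0.246],"twist": [0.001,-0.001,0.001],"gripper": 0}
  ]
}}

```text
clock: 4.42
eef_pos: [0.4424, -0.4056, 0.1816]
orientation: [0.048, 0.999, -0.0, 0.001]
wrist_force: [-1.2, 2.2, 7.2]
width: 0.0638
```

Run:
```python
from h import *
print(state())
```

```text
{'clock': 4.4167, 'joint_pos': array([-9.39698399e-01,  5.19362143e-01,  1.66668470e+00,  9.55874215e-04,
        9.54313630e-01, -2.41498036e+00]), 'qvel': array([-0.0006519 ,  0.00050588,  0.00021736,  0.00042333,  0.00030269,
        0.00167957]), 'tau': array([ -0.58437176, -47.7150321 , -24.64505911,  -0.16767172,
        -0.37641993,  -0.05776274]), 'eef_pos': array([ 0.44242138, -0.40555255,  0.18157113]), 'orientation': array([ 4.80147882e-02,  9.98846359e-01, -2.34537983e-04,  6.90478758e-04]), 'wrist_force': array([-1.19472401,  2.15875346,  7.16469599]), 'wrist_torque': array([ 0.12186498,  0.08218884, -0.05553539]), 'width': 0.06376393320431316}
```

Emit:
{"name": "arm_command", "arguments": {
  "targets": [
    {"xyz": [0,0,-0.1],"twist": [0,0,0],"gripper": 0},
    {"xyz": [0,0,-0.3],"twist": [0,0,0],"gripper": 0},
    {"xyz": [0,0,-0.5],"twist": [0,0,0],"gripper": 0},
    {"xyz": [0,0,-0.7],"twist": [0,0,0],"gripper": 0},
    {"xyz": [0,0,-0.9],"twist": [0,0,0],"gripper": 0},
    {"xyz": [0,0,-1.0],"twist": [0,0,0],"gripper": 0},
    {"xyz": [0,0,-1.0],"twist": [0,0,0],"gripper": 0},
    {"xyz": [0,0,-1.0],"twist": [0,0,0],"gripper": 0},
    {"xyz": [0,0,-1.0],"twist": [0,0,0],"gripper": 0}
  ]
}}

```text
clock: 5.17
eef_pos: [0.4415, -0.4048, 0.3787]
orientation: [0.048, 0.999, 0.002, -0.001]
wrist_force: [0.2, 0.5, -4.5]
width: 0.0639
```

```bash
python3 g.py .571 -.088 .43 -.078
python3 - <<'E'
from h import *
print(np.round(state()["wrist_force"],2),state()["width"])
E
```

```text
xyz [-0.4916, 1.6395, -0.2522] twist [0.0006, -0.0017, 0.7762] rows 13.0 j [-0.94, 0.26, 1.57, 0.0, 1.32, -2.41] clk 5.17
[ 0.16  0.51 -4.53] 0.06386729854214779
```

Emit:
{"name": "arm_command", "arguments": {
  "targets": [
    {"xyz": [-0.1,0.1,-0.1],"twist": [0,0,0.06],"gripper": 0},
    {"xyz": [-0.15,0.25,-0.25],"twist": [0,0,0.12],"gripper": 0},
    {"xyz": [-0.2,0.4,-0.25],"twist": [0,0,0.18],"gripper": 0},
    {"xyz": [-0.25,0.55,-0.25],"twist": [0,0,0.24],"gripper": 0},
    {"xyz": [-0.3,0.7,-0.25],"twist": [0,0,0.3],"gripper": 0},
    {"xyz": [-0.35,0.85,-0.25],"twist": [0,0,0.36],"gripper": 0},
    {"xyz": [-0.4,1.0,-0.25],"twist": [0,0,0.42],"gripper": 0},
    {"xyz": [-0.4,1.0,-0.25],"twist": [0,0,0.48],"gripper": 0},
    {"xyz": [-0.4,1.0,-0.25],"twist": [0,0,0.5],"gripper": 0},
    {"xyz": [-0.4,1.0,-0.25],"twist": [0,0,0.5],"gripper": 0}
  ]
}}

```text
clock: 6.0
eef_pos: [0.5403, -0.2124, 0.4255]
orientation: [0.521, 0.854, 0.001, -0.004]
wrist_force: [-0.1, 0.0, -4.3]
width: 0.0637
```

```bash
python3 g.py .571 -.088 .43 -.078
```

```text
xyz [0.4833, 0.4209, -0.0195] twist [-0.0026, -0.0038, 0.2763] rows 5.0 j [-0.58, 0.18, 1.57, 0.0, 1.4, -1.05] clk 6.0
```

Emit:
{"name": "arm_command", "arguments": {
  "targets": [
    {"xyz": [0.12,0.1,0],"twist": [0,0,0.06],"gripper": 0},
    {"xyz": [0.25,0.2,0],"twist": [-0.002,-0.004,0.12],"gripper": 0},
    {"xyz": [0.37,0.32,0],"twist": [-0.002,-0.004,0.18],"gripper": 0},
    {"xyz": [0.48,0.42,0],"twist": [-0.002,-0.004,0.24],"gripper": 0},
    {"xyz": [0.483,0.42,0],"twist": [-0.002,-0.004,0.276],"gripper": 0},
    {"xyz": [0.483,0.42,0],"twist": [-0.002,-0.004,0.276],"gripper": 0},
    {"xyz": [0.483,0.42,0],"twist": [-0.002,-0.004,0.276],"gripper": 0},
    {"xyz": [0.483,0.42,0],"twist": [-0.002,-0.004,0.276],"gripper": 0},
    {"xyz": [0.483,0.42,0],"twist": [-0.002,-0.004,0.276],"gripper": 0}
  ]
}}

```text
clock: 6.75
eef_pos: [0.5706, -0.0893, 0.4253]
orientation: [0.734, 0.679, -0.001, -0.001]
wrist_force: [-0.2, 1.0, -3.6]
width: 0.0633
```

```bash
python3 g.py .571 -.088 .26 -.078;python3 - <<'E'
from h import *
w=snap("wrist","3"); d=snap("side","3"); s=snap("scene","3")
crop(w,0,0,560,420,1.42,"w3.png",[(rect(.571,-.088,-.078,.05,.06,.1),(0,255,255))])
E
```

```text
xyz [0.0068, 0.0034, 0.8266] twist [-0.0011, 0.0003, 0.0005] rows 4.0 j [-0.36, 0.17, 1.58, -0.0, 1.4, -0.28] clk 6.75
```

View pics/w3.png

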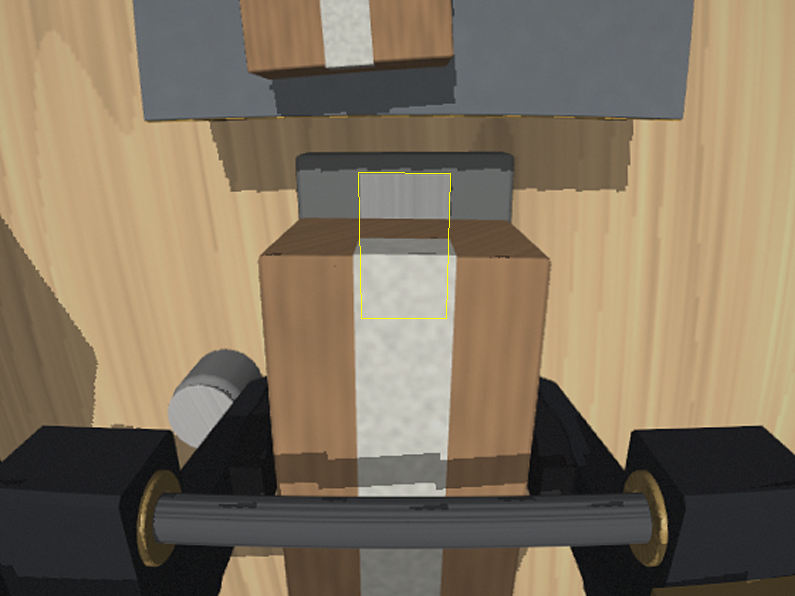

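Run:
```python
from h import *
w=load("wrist","3");p,R=rel()
a,b=[ray(w,(u/1.42-.5,v/1.42-.5),p[2]-.1816+.05) for u,v in [(260,255),(549,257)]]
c,e=[ray(w,(u/1.42-.5,v/1.42-.5),p[2]-.1816) for u,v in [(301,219),(511,219)]]
print(a,b,c,e); ax=(b-a)/np.linalg.norm(b-a); print(np.linalg.norm(b-a),np.linalg.norm(e-c),np.arctan2(ax[1],ax[0]))
n=np.array([ax[1],-ax[0]]); print((a+b)/2+n*.055,(c+e)/2+n*.055, p)
```

```text
[ 0.54411503 -0.03249721] [ 0.60493755 -0.03761533] [ 0.54361999 -0.03322213] [ 0.60648187 -0.03805899]
0.06103748335705377 0.06304769005237876 -0.08395064472436958
[ 0.56991443 -0.08986257] [ 0.57043907 -0.09044687] [ 0.57069673 -0.08894615  0.42593837]
```

Emit:
{"name": "arm_command", "arguments": {
  "targets": [
    {"xyz": [0.01,0.006,0.2],"twist": [-0.001,0,0],"gripper": 0},
    {"xyz": [0.01,0.006,0.4],"twist": [-0.001,0,0],"gripper": 0},
    {"xyz": [0.01,0.006,0.6],"twist": [-0.001,0,0],"gripper": 0},
    {"xyz": [0.01,0.006,0.8],"twist": [-0.001,0,0],"gripper": 0},
    {"xyz": [0.01,0.006,0.85],"twist": [-0.001,0,0],"gripper": 0},
    {"xyz": [0.01,0.006,0.85],"twist": [-0.001,0,0],"gripper": 0},
    {"xyz": [0.01,0.006,0.85],"twist": [-0.001,0,0],"gripper": 0}
  ]
}}

```text
clock: 7.48
eef_pos: [0.5724, -0.0876, 0.257]
orientation: [0.734, 0.679, 0.0, 0.001]
wrist_force: [0.4, 0.1, -3.3]
width: 0.0639
```

```bash
python3 g.py .5715 -.087 .232 -.078
```

```text
xyz [0.0029, -0.0051, 0.1251] twist [0.0007, 0.0004, -0.0] rows 1.0 j [-0.36, 0.36, 1.71, -0.0, 1.07, -0.28] clk 7.48
```

Emit:
{"name": "arm_command", "arguments": {
  "targets": [
    {"xyz": [0.003,-0.005,0.04],"twist": [0.001,0,0],"gripper": 0},
    {"xyz": [0.003,-0.005,0.08],"twist": [0.001,0,0],"gripper": 0},
    {"xyz": [0.003,-0.005,0.1],"twist": [0.001,0,0],"gripper": 0},
    {"xyz": [0.003,-0.005,0.12],"twist": [0.001,0,0],"gripper": 0},
    {"xyz": [0.003,-0.005,0.125],"twist": [0.001,0,0],"gripper": 0},
    {"xyz": [0.003,-0.005,0.125],"twist": [0.001,0,0],"gripper": 0},
    {"xyz": [0.003,-0.005,0.125],"twist": [0.001,0,0],"gripper": 0}
  ]
}}

```text
clock: 8.07
eef_pos: [0.5716, -0.087, 0.2322]
orientation: [0.734, 0.679, -0.0, 0.0]
wrist_force: [-0.4, 0.7, -3.2]
width: 0.0638
```

Emit:
{"name": "arm_command", "arguments": {
  "targets": [
    {"xyz": [0,0,0.005],"twist": [0,0,0],"gripper": 0},
    {"xyz": [0,0,0.01],"twist": [0,0,0],"gripper": 0},
    {"xyz": [0,0,0.01],"twist": [0,0,0],"gripper": 0},
    {"xyz": [0,0,0.01],"twist": [0,0,0],"gripper": 0}
  ]
}}

```text
clock: 8.4
eef_pos: [0.5719, -0.087, 0.2316]
orientation: [0.734, 0.679, -0.0, 0.001]
wrist_force: [-4.0, 1.6, 5.4]
width: 0.0637
```

Emit:
{"name": "arm_command", "arguments": {
  "targets": [
    {"xyz": [0,0,0],"twist": [0,0,0],"gripper": 1},
    {"xyz": [0,0,0],"twist": [0,0,0],"gripper": 1},
    {"xyz": [0,0,0],"twist": [0,0,0],"gripper": 1},
    {"xyz": [0,0,0],"twist": [0,0,0],"gripper": 1},
    {"xyz": [0,0,0],"twist": [0,0,0],"gripper": 1}
  ]
}}

```text
clock: 8.82
eef_pos: [0.572, -0.087, 0.2316]
orientation: [0.734, 0.679, -0.0, 0.001]
wrist_force: [0.2, -0.3, -0.2]
width: 0.0883
```

Emit:
{"name": "arm_command", "arguments": {
  "targets": [
    {"xyz": [0,0,-0.1],"twist": [0,0,0],"gripper": 1},
    {"xyz": [0,0,-0.3],"twist": [0,0,0],"gripper": 1},
    {"xyz": [0,0,-0.5],"twist": [0,0,0],"gripper": 1},
    {"xyz": [0,0,-0.7],"twist": [0,0,0],"gripper": 1},
    {"xyz": [0,0,-0.9],"twist": [0,0,0],"gripper": 1},
    {"xyz": [0,0,-0.9],"twist": [0,0,0],"gripper": 1},
    {"xyz": [0,0,-0.9],"twist": [0,0,0],"gripper": 1}
  ]
}}

```text
clock: 9.4
eef_pos: [0.5726, -0.087, 0.4149]
orientation: [0.734, 0.679, 0.001, 0.004]
wrist_force: [0.2, -0.8, -0.4]
width: 0.0878
```

```bash
python3 - <<'E'
from h import *
p=pickle.load(open("P0.pkl","rb"))
w=snap("wrist","4"); d=snap("side","4"); s=snap("scene","4")
D=[(rect(.571,-.088,-.078,.05,.06,.1),(0,255,255)),(rect(.571,-.088,-.078,.1,.064,.11),(0,255,0)),(rect(*p["wide"],.1425,.096,.12),(0,255,0))]
crop(w,0,0,560,420,1.42,"w4.png",D)
crop(s,180,140,200,160,3.5,"s4.png",D)
E
python3 g.py .5 .08 .43 -1.64
```

```text
xyz [0.8029, -0.421, -0.1008] twist [-0.0008, 0.0011, 0.7811] rows 13.0 j [-0.36, 0.18, 1.59, -0.0, 1.37, -0.28] clk 9.55
```

View pics/w4.png

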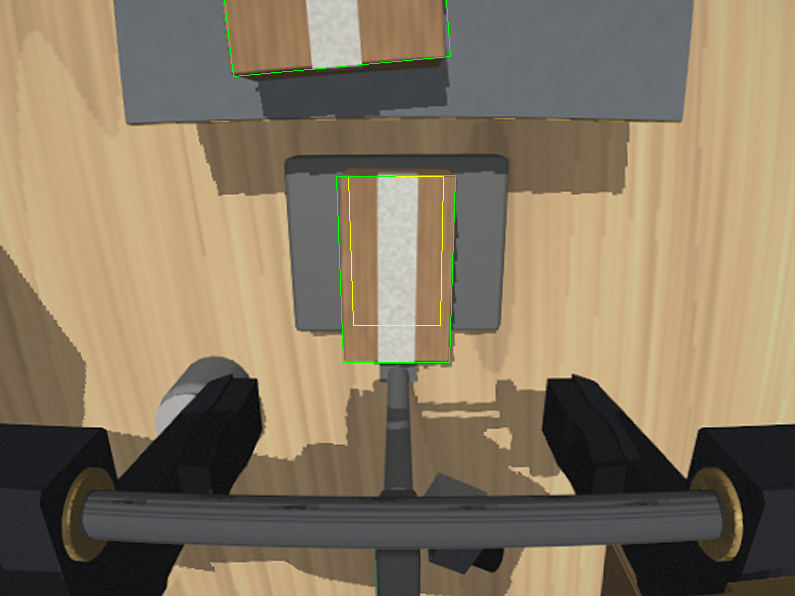

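View pics/s4.png

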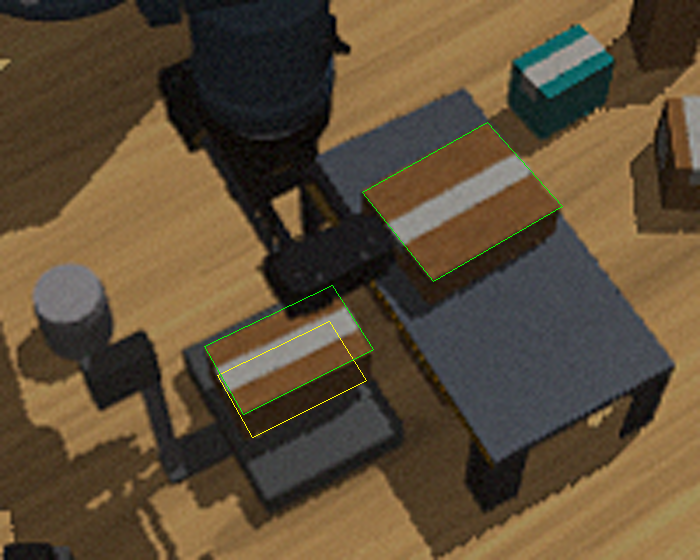

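```bash
cat > gp.py <<'E'
import sys
from h import *
# args: x' y' z yaw'  in platform frame (column at .571,-.0875, yaw -.078)
a=[float(v) for v in sys.argv[1:]]
c,s_=np.cos(-.078),np.sin(-.078); O=np.array([.571,-.0875])
W=O+np.array([[c,-s_],[s_,c]])@a[:2]
x,t=goal([*W,a[2]],a[3]-.078); p=state()["eef_pos"]; q=np.array([[c,s_],[-s_,c]])@(p[:2]-O)
print("xyz",x.tolist(),"twist",t.tolist(),"rows",np.round(max(np.linalg.norm(x)*200/41.7,np.linalg.norm(t)*2/np.radians(7.16)),1),"now",np.round(q,4),"j",np.round(state()["joint_pos"],2))
E
python3 gp.py -.11 .1667 .36 -1.5708
```

```text
xyz [0.8293, -0.5509, 0.2495] twist [-0.0011, -0.0008, -0.7853] rows 12.6 now [0.0003 0.0009] j [-0.36  0.18  1.59 -0.    1.37 -0.28]
```

Emit:
{"name": "arm_command", "arguments": {
  "targets": [
    {"xyz": [0.1,-0.1,0],"twist": [0,0,0.06],"gripper": 0.6},
    {"xyz": [0.25,-0.2,0],"twist": [0,0,0.12],"gripper": 0.6},
    {"xyz": [0.4,-0.3,0],"twist": [0,0,0.18],"gripper": 0.6},
    {"xyz": [0.55,-0.4,0],"twist": [0,0,0.24],"gripper": 0.6},
    {"xyz": [0.7,-0.5,0],"twist": [0,0,0.3],"gripper": 0.6},
    {"xyz": [0.83,-0.55,0],"twist": [0,0,0.36],"gripper": 0.6},
    {"xyz": [0.83,-0.55,0],"twist": [0,0,0.42],"gripper": 0.6},
    {"xyz": [0.83,-0.55,0],"twist": [0,0,0.48],"gripper": 0.6},
    {"xyz": [0.83,-0.55,0.1],"twist": [0,0,0.54],"gripper": 0.6},
    {"xyz": [0.83,-0.55,0.15],"twist": [0,0,0.6],"gripper": 0.6},
    {"xyz": [0.83,-0.55,0.2],"twist": [0,0,0.66],"gripper": 0.6},
    {"xyz": [0.83,-0.55,0.25],"twist": [0,0,0.72],"gripper": 0.6}
  ]
}}

```text
clock: 10.55
eef_pos: [0.4737, 0.0875, 0.3571]
orientation: [1.0, 0.024, -0.003, -0.0]
wrist_force: [-0.7, -0.8, -0.1]
width: 0.0526
```

```bash
python3 gp.py -.11 .1667 .36 -1.5708;python3 gp.py -.11 .1667 .2735 -1.5708
```

```text
xyz [0.003, 0.0011, -0.0146] twist [-0.0, 0.0035, 0.0626] rows 1.0 now [-0.1106  0.1668] j [-0.06  0.02  1.88 -0.    1.24  1.46]
xyz [0.006, 0.0013, 0.4179] twist [-0.0, 0.0035, 0.0626] rows 2.0 now [-0.1106  0.1668] j [-0.06  0.02  1.88 -0.    1.24  1.46]
```

Emit:
{"name": "arm_command", "arguments": {
  "targets": [
    {"xyz": [0.003,0.001,0],"twist": [0,0.0035,0.0626],"gripper": 0.6},
    {"xyz": [0.006,0.001,0.15],"twist": [0,0.0035,0.0626],"gripper": 0.6},
    {"xyz": [0.006,0.001,0.3],"twist": [0,0.0035,0.0626],"gripper": 0.6},
    {"xyz": [0.006,0.001,0.4],"twist": [0,0.0035,0.0626],"gripper": 0.6},
    {"xyz": [0.006,0.001,0.418],"twist": [0,0.0035,0.0626],"gripper": 0.6},
    {"xyz": [0.006,0.001,0.418],"twist": [0,0.0035,0.0626],"gripper": 0.6},
    {"xyz": [0.006,0.001,0.418],"twist": [0,0.0035,0.0626],"gripper": 0.6}
  ]
}}

```text
clock: 11.13
eef_pos: [0.4736, 0.0873, 0.2719]
orientation: [0.999, -0.039, -0.002, -0.0]
wrist_force: [0.6, -0.3, 0.2]
width: 0.0527
```

```bash
python3 gp.py -.0575 .1667 .2735 -1.5708
python3 - <<'E'
from h import *
w=snap("wrist","5"); s=snap("side","5")
crop(w,0,0,560,420,1.42,"w5.png");crop(s,170,110,200,180,3.3,"d5.png")
E
```

```text
xyz [0.2662, 0.0001, -0.0088] twist [0.0, 0.0018, -0.0001] rows 1.3 now [-0.1107  0.1667] j [-0.06  0.14  1.95  0.    1.05  1.58]
```

View pics/w5.png

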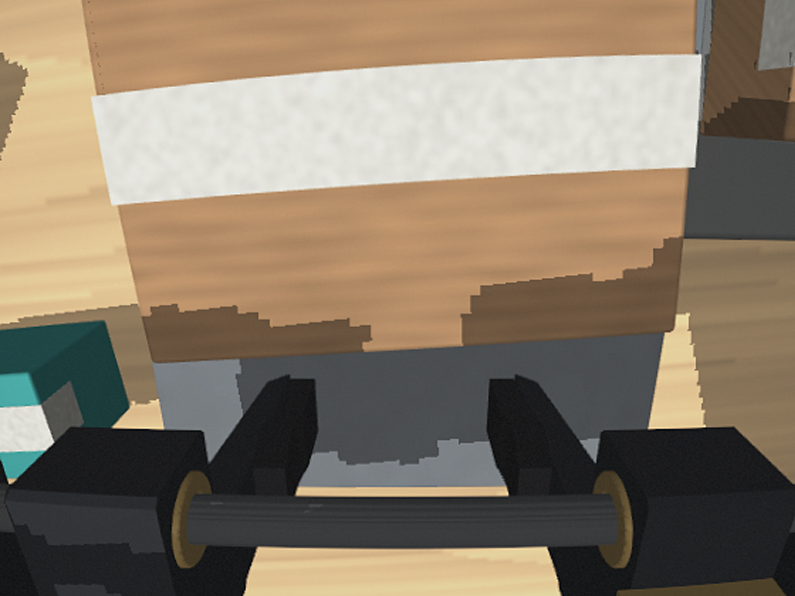

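View pics/d5.png

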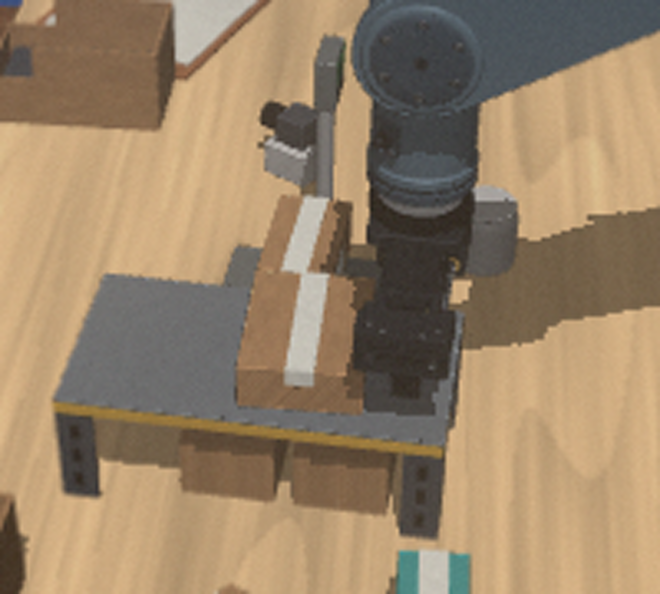

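Emit:
{"name": "arm_command", "arguments": {
  "targets": [
    {"xyz": [0.04,0,-0.008],"twist": [0,0.002,0],"gripper": 0.6},
    {"xyz": [0.07,0,-0.008],"twist": [0,0.002,0],"gripper": 0.6},
    {"xyz": [0.1,0,-0.008],"twist": [0,0.002,0],"gripper": 0.6},
    {"xyz": [0.125,0,-0.008],"twist": [0,0.002,0],"gripper": 0.6},
    {"xyz": [0.15,0,-0.008],"twist": [0,0.002,0],"gripper": 0.6},
    {"xyz": [0.17,0,-0.008],"twist": [0,0.002,0],"gripper": 0.6},
    {"xyz": [0.19,0,-0.008],"twist": [0,0.002,0],"gripper": 0.6},
    {"xyz": [0.21,0,-0.008],"twist": [0,0.002,0],"gripper": 0.6},
    {"xyz": [0.225,0,-0.008],"twist": [0,0.002,0],"gripper": 0.6},
    {"xyz": [0.23,0,-0.008],"twist": [0,0.002,0],"gripper": 0.6},
    {"xyz": [0.23,0,-0.008],"twist": [0,0.002,0],"gripper": 0.6}
  ]
}}

```text
clock: 12.15
eef_pos: [0.5203, 0.0836, 0.2745]
orientation: [0.999, -0.039, 0.002, 0.0]
wrist_force: [-1.6, -0.3, 1.2]
width: 0.053
```

```bash
python3 gp.py -.0575 .1667 .2735 -1.5708
python3 - <<'E'
from h import *
w=snap("wrist","6"); s=snap("side","6");c=snap("scene","6")
crop(w,0,0,560,420,1.42,"w6.png");crop(s,170,110,200,180,3.3,"d6.png");crop(c,180,140,200,160,3.5,"s6.png")
E
```

```text
xyz [0.0321, -0.0002, 0.0051] twist [0.0001, -0.0016, -0.0001] rows 0.2 now [-0.0639  0.1667] j [-0.07  0.23  1.83 -0.    1.07  1.58]
```

View pics/w6.png

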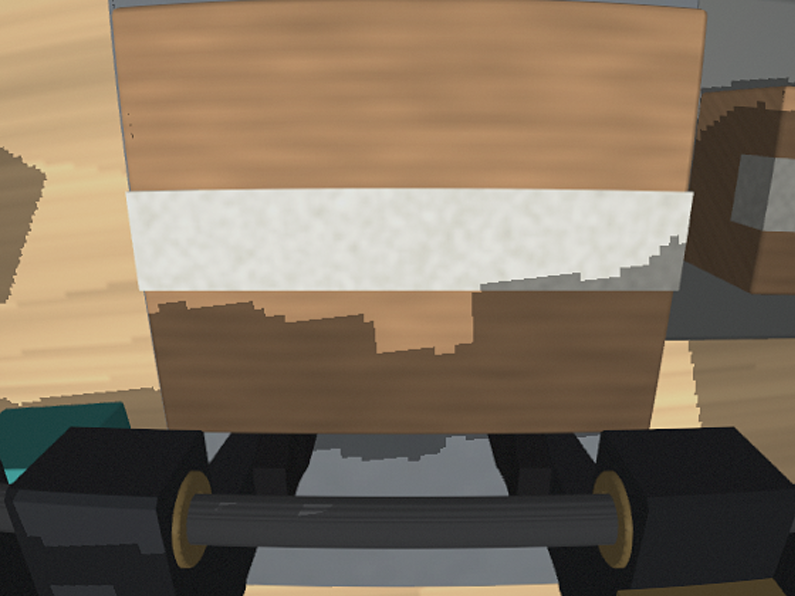

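View pics/d6.png

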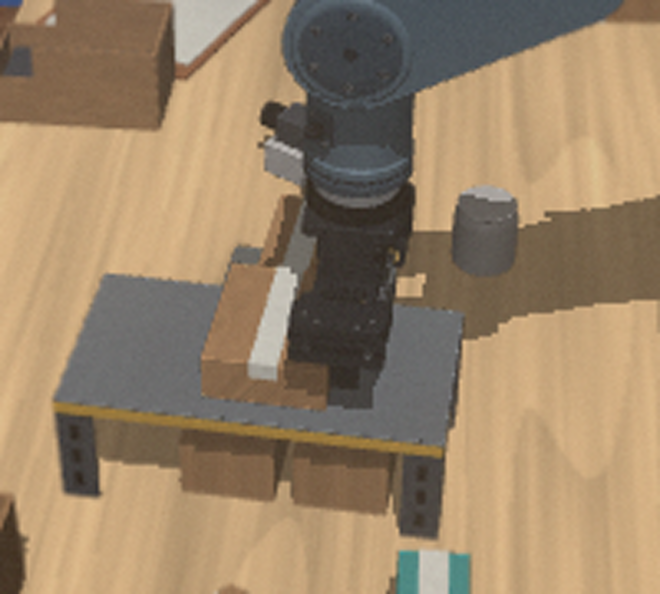

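View pics/s6.png

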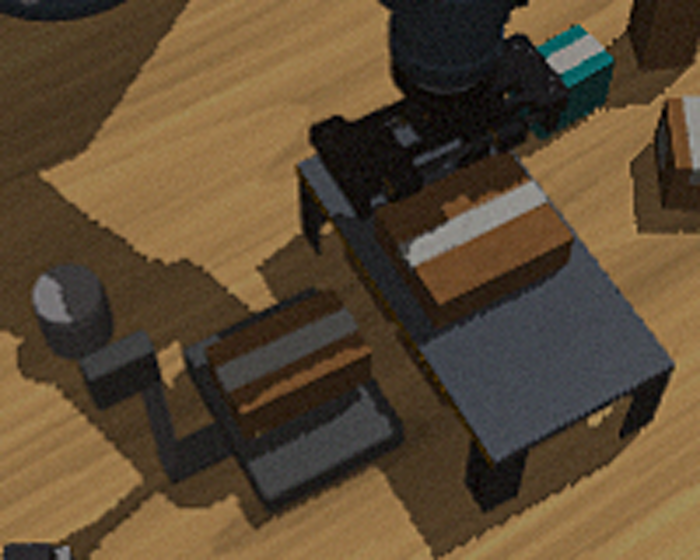

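```bash
cat > wf.py <<'E'
from h import *
def pf(p):
    c,s_=np.cos(-.078),np.sin(-.078); q=np.array([[c,s_],[-s_,c]])@(np.array(p[:2])-[.571,-.0875]); return np.round([*q,p[2]+.078],4)
A=lambda x0,y0,f,L:[(x0+a/f-.5,y0+b/f-.5) for a,b in L]
E
python3 - <<'E'
from wf import *
w=load("wrist","6")
# image right = tool y = -y' ; image top=+x'
L=A(0,0,1.42,[(113,9),(706,11),(650,432),(168,432)])
r=fit([(w,[2,1,0,3],L)],[.58,.08,-.078],lambda p:rect(*p,.1425,.096,.12)); print(pf(r[0]),r[1])
c=load("scene","6")
L=A(180,140,3.5,[(512,153),(573,238),(432,306),(372,208)])
r=fit([(c,[3,2,1,0],L)],[.58,.08,-.078],lambda p:rect(*p,.1425,.096,.12)); print(pf(r[0]),r[1])
E
```

```text
[-0.0056  0.1635 -0.0004] [[-5.21067978 -1.53741262]
 [ 5.77331226 -2.00081266]
 [ 2.29171738  3.655174  ]
 [-2.78990106  3.87851615]]
[-0.0048  0.1612 -0.0411] [[-0.75024026 -0.99741835]
 [ 0.11147999  1.2559279 ]
 [ 0.28661668 -0.17036929]
 [ 0.31916449 -0.13596902]]
```

Emit:
{"name": "arm_command", "arguments": {
  "targets": [
    {"xyz": [0.01,0,0],"twist": [0,-0.001,0],"gripper": 0.6},
    {"xyz": [0.02,0,0],"twist": [0,-0.001,0],"gripper": 0.6},
    {"xyz": [0.029,0,0],"twist": [0,-0.001,0],"gripper": 0.6},
    {"xyz": [0.029,0,0],"twist": [0,-0.001,0],"gripper": 0.6},
    {"xyz": [0.029,0,0],"twist": [0,-0.001,0],"gripper": 0.6},
    {"xyz": [-0.06,0,0],"twist": [0,-0.001,0],"gripper": 0.6},
    {"xyz": [-0.06,0,-0.2],"twist": [0,-0.001,0],"gripper": 0.6},
    {"xyz": [-0.06,0,-0.4],"twist": [0,-0.001,0],"gripper": 0.6},
    {"xyz": [-0.06,0,-0.6],"twist": [0,-0.001,0],"gripper": 0.6},
    {"xyz": [-0.06,0,-0.6],"twist": [0,-0.001,0],"gripper": 0.6}
  ]
}}

```text
clock: 13.13
eef_pos: [0.5103, 0.0846, 0.4037]
orientation: [0.999, -0.039, 0.009, 0.0]
wrist_force: [1.2, 0.1, 0.9]
width: 0.0528
```

```bash
python3 gp.py 0 .26 .40 0
python3 - <<'E'
from h import *
w=snap("wrist","7")
crop(w,0,0,560,420,1.42,"w7.png")
E
```

```text
xyz [0.3691, -0.4659, 0.0251] twist [-0.0072, -0.0071, 0.7854] rows 12.6 now [-0.0739  0.1668] j [-0.07  0.05  1.76 -0.    1.32  1.58]
```

View pics/w7.png

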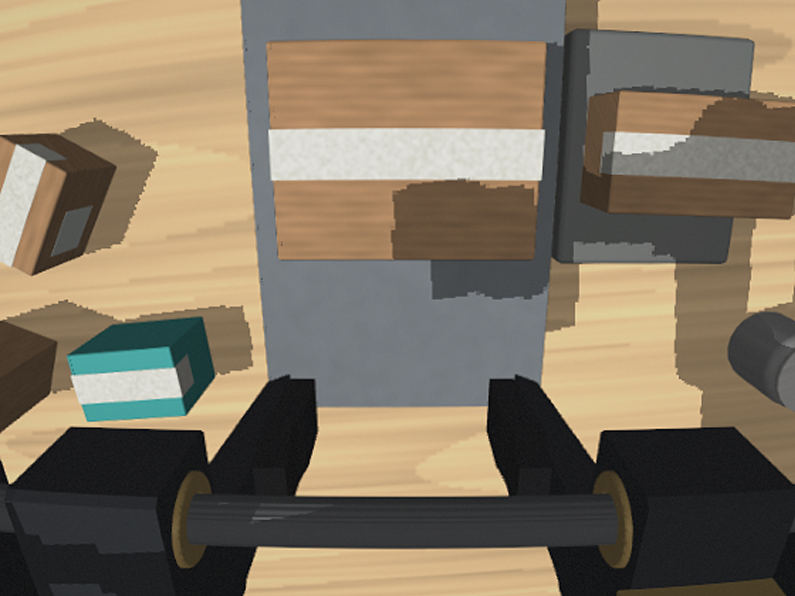

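```bash
python3 - <<'E'
from wf import *
w=load("wrist","7")
L=A(0,0,1.42,[(267,41),(546,41),(533,259),(281,259)])
r=fit([(w,[2,1,0,3],L)],[.58,.08,-.078],lambda p:rect(*p,.1425,.096,.12)); print(pf(r[0]),r[1])
E
python3 gp.py 0 .28 .36 3.14159
```

```text
[0.0009 0.1634 0.0018] [[-1.78402764 -0.88962882]
 [ 2.1166311  -1.12203958]
 [ 2.25723172  1.29780481]
 [-2.60090738  1.60555284]]
xyz [0.3704, -0.5664, 0.2055] twist [-0.0055, -0.0055, 0.7853] rows 12.6 now [-0.0747  0.1667] j [-0.07  0.05  1.76 -0.    1.32  1.58]
```

```bash
python3 gp.py 0.001 .262 .36 0.001;python3 gp.py 0.001 .262 .36 -0.05
```

```text
xyz [0.3754, -0.4764, 0.2056] twist [-0.0055, -0.0055, 0.7848] rows 12.6 now [-0.0747  0.1667] j [-0.07  0.05  1.76 -0.    1.32  1.58]
xyz [0.3754, -0.4764, 0.2056] twist [0.0053, -0.0056, -0.7605] rows 12.2 now [-0.0747  0.1667] j [-0.07  0.05  1.76 -0.    1.32  1.58]
```

Emit:
{"name": "arm_command", "arguments": {
  "targets": [
    {"xyz": [0.05,-0.05,0],"twist": [0,0,-0.06],"gripper": 0.6},
    {"xyz": [0.1,-0.1,0],"twist": [0,0,-0.12],"gripper": 0.6},
    {"xyz": [0.15,-0.2,0],"twist": [0,0,-0.18],"gripper": 0.6},
    {"xyz": [0.2,-0.3,0],"twist": [0,0,-0.24],"gripper": 0.6},
    {"xyz": [0.25,-0.4,0],"twist": [0,0,-0.3],"gripper": 0.6},
    {"xyz": [0.3,-0.476,0],"twist": [0,0,-0.36],"gripper": 0.6},
    {"xyz": [0.375,-0.476,0],"twist": [0,0,-0.42],"gripper": 0.6},
    {"xyz": [0.375,-0.476,0],"twist": [0,0,-0.48],"gripper": 0.6},
    {"xyz": [0.375,-0.476,0.05],"twist": [0,0,-0.54],"gripper": 0.6},
    {"xyz": [0.375,-0.476,0.1],"twist": [0,0,-0.6],"gripper": 0.6},
    {"xyz": [0.375,-0.476,0.15],"twist": [0.005,-0.006,-0.66],"gripper": 0.6},
    {"xyz": [0.375,-0.476,0.2],"twist": [0.005,-0.006,-0.72],"gripper": 0.6}
  ]
}}

```text
clock: 14.18
eef_pos: [0.5923, 0.1735, 0.3591]
orientation: [0.775, 0.632, -0.001, -0.0]
wrist_force: [-0.5, -0.5, 0.9]
width: 0.0527
```

```bash
python3 gp.py 0.001 .262 .36 0;python3 gp.py 0.001 .262 .2735 0
```

```text
xyz [0.0009, 0.0004, -0.0043] twist [-0.0009, 0.0003, -0.0626] rows 1.0 now [0.0009 0.2618] j [ 0.09  0.32  1.54 -0.    1.29  0.3 ]
xyz [0.0012, 0.0012, 0.4282] twist [-0.0009, 0.0003, -0.0626] rows 2.1 now [0.0009 0.2618] j [ 0.09  0.32  1.54 -0.    1.29  0.3 ]
```

Emit:
{"name": "arm_command", "arguments": {
  "targets": [
    {"xyz": [0,0,0],"twist": [-0.001,0,-0.0626],"gripper": 0.6},
    {"xyz": [0.001,0.001,0.1],"twist": [-0.001,0,-0.0626],"gripper": 0.6},
    {"xyz": [0.001,0.001,0.25],"twist": [-0.001,0,-0.0626],"gripper": 0.6},
    {"xyz": [0.001,0.001,0.4],"twist": [-0.001,0,-0.0626],"gripper": 0.6},
    {"xyz": [0.001,0.001,0.425],"twist": [-0.001,0,-0.0626],"gripper": 0.6},
    {"xyz": [0.001,0.001,0.425],"twist": [-0.001,0,-0.0626],"gripper": 0.6},
    {"xyz": [0.001,0.001,0.425],"twist": [-0.001,0,-0.0626],"gripper": 0.6}
  ]
}}

```text
clock: 14.77
eef_pos: [0.5927, 0.1736, 0.2743]
orientation: [0.734, 0.679, -0.0, 0.0]
wrist_force: [0.3, 0.2, 0.2]
width: 0.0527
```

```bash
python3 gp.py 0.001 .15 .2735 0;python3 - <<'E'
from h import *
w=snap("side","8")
crop(w,170,110,200,180,3.3,"d8.png")
E
```

```text
xyz [-0.5599, -0.0013, 0.0045] twist [0.0001, 0.0003, 0.0] rows 2.7 now [0.0012 0.262 ] j [ 0.09  0.41  1.59 -0.    1.13  0.17]
```

View pics/d8.png

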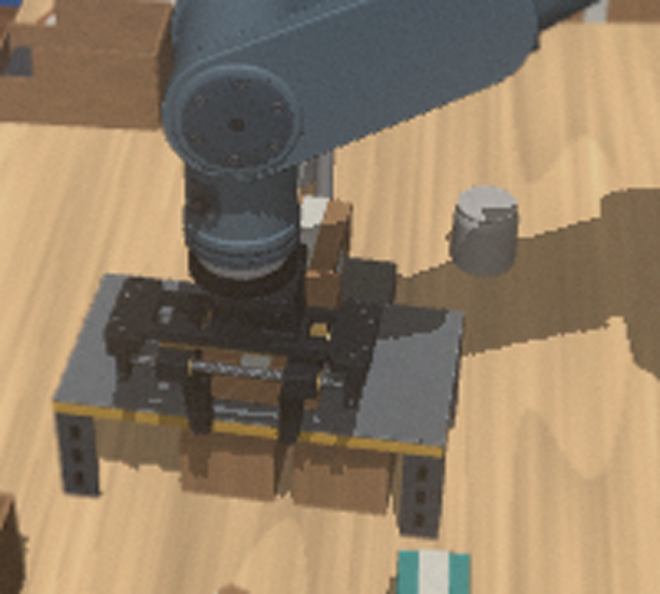

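Emit:
{"name": "arm_command", "arguments": {
  "targets": [
    {"xyz": [-0.08,-0.001,0.003],"twist": [0,0,0],"gripper": 0.6},
    {"xyz": [-0.13,-0.001,0.003],"twist": [0,0,0],"gripper": 0.6},
    {"xyz": [-0.17,-0.001,0.003],"twist": [0,0,0],"gripper": 0.6},
    {"xyz": [-0.21,-0.001,0.003],"twist": [0,0,0],"gripper": 0.6},
    {"xyz": [-0.25,-0.001,0.003],"twist": [0,0,0],"gripper": 0.6},
    {"xyz": [-0.29,-0.001,0.003],"twist": [0,0,0],"gripper": 0.6},
    {"xyz": [-0.33,-0.001,0.003],"twist": [0,0,0],"gripper": 0.6},
    {"xyz": [-0.37,-0.001,0.003],"twist": [0,0,0],"gripper": 0.6},
    {"xyz": [-0.41,-0.001,0.003],"twist": [0,0,0],"gripper": 0.6},
    {"xyz": [-0.45,-0.001,0.003],"twist": [0,0,0],"gripper": 0.6},
    {"xyz": [-0.49,-0.001,0.003],"twist": [0,0,0],"gripper": 0.6},
    {"xyz": [-0.49,-0.001,0.003],"twist": [0,0,0],"gripper": 0.6}
  ]
}}

```text
clock: 15.82
eef_pos: [0.5858, 0.0749, 0.2764]
orientation: [0.734, 0.679, 0.002, 0.002]
wrist_force: [0.2, 0.7, -1.0]
width: 0.0527
```

```bash
python3 gp.py 0.001 .069 .2735 0;python3 - <<'E'
from h import *
w=snap("scene","9");d=snap("wrist","9");s=snap("side","9")
crop(w,180,140,200,160,3.5,"s9.png");crop(d,0,0,560,420,1.42,"w9.png")
E
```

```text
xyz [-0.4701, -0.005, 0.0145] twist [0.0025, 0.0001, -0.0005] rows 2.3 now [0.0021 0.163 ] j [-0.07  0.36  1.67 -0.    1.11  0.01]
```

View pics/s9.png

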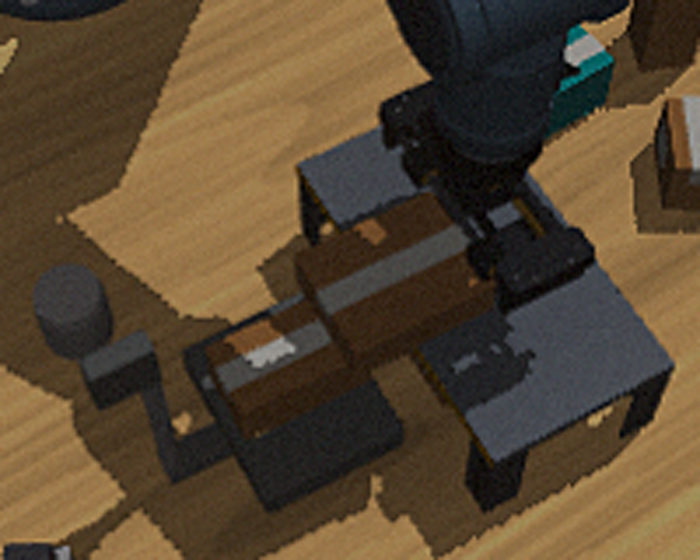

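View pics/w9.png

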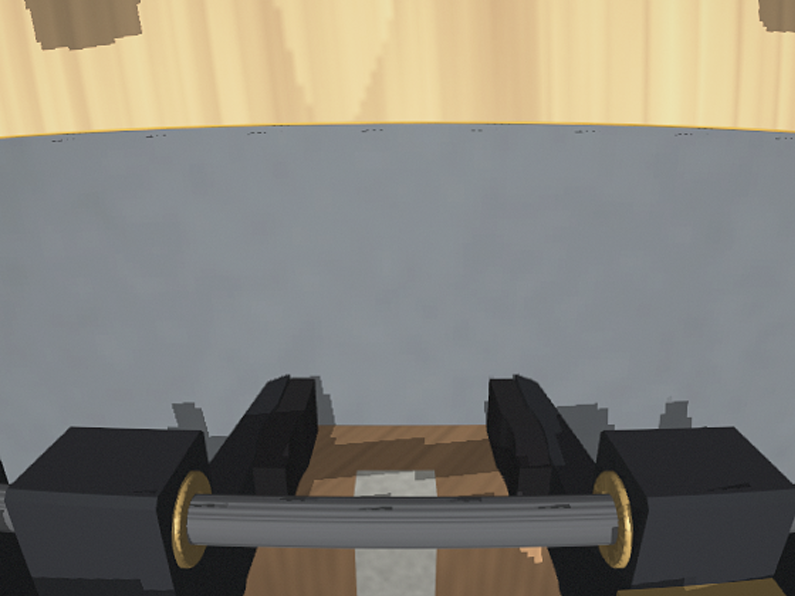

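Emit:
{"name": "arm_command", "arguments": {
  "targets": [
    {"xyz": [-0.03,-0.003,0.013],"twist": [0.002,0,0],"gripper": 0.6},
    {"xyz": [-0.06,-0.005,0.013],"twist": [0.002,0,0],"gripper": 0.6},
    {"xyz": [-0.09,-0.005,0.013],"twist": [0.002,0,0],"gripper": 0.6},
    {"xyz": [-0.12,-0.005,0.013],"twist": [0.002,0,0],"gripper": 0.6},
    {"xyz": [-0.15,-0.005,0.013],"twist": [0.002,0,0],"gripper": 0.6},
    {"xyz": [-0.18,-0.005,0.013],"twist": [0.002,0,0],"gripper": 0.6},
    {"xyz": [-0.21,-0.005,0.013],"twist": [0.002,0,0],"gripper": 0.6},
    {"xyz": [-0.24,-0.005,0.013],"twist": [0.002,0,0],"gripper": 0.6},
    {"xyz": [-0.27,-0.005,0.013],"twist": [0.002,0,0],"gripper": 0.6},
    {"xyz": [-0.3,-0.005,0.013],"twist": [0.002,0,0],"gripper": 0.6},
    {"xyz": [-0.32,-0.005,0.013],"twist": [0.002,0,0],"gripper": 0.6},
    {"xyz": [-0.33,-0.005,0.013],"twist": [0.002,0,0],"gripper": 0.6}
  ]
}}

```text
clock: 16.97
eef_pos: [0.5789, 0.0092, 0.2722]
orientation: [0.735, 0.679, -0.001, -0.001]
wrist_force: [-0.5, 1.7, -1.0]
width: 0.053
```

```bash
python3 gp.py 0.001 .0695 .2735 0;python3 - <<'E'
from h import *
w=snap("scene","10");s=snap("side","10")
crop(w,180,140,200,160,3.5,"s10.png");crop(s,170,110,200,180,3.3,"d10.png")
E
```

```text
xyz [-0.1374, 0.0036, -0.0064] twist [-0.0012, 0.0004, -0.0005] rows 0.7 now [0.0003 0.097 ] j [-0.19  0.34  1.7  -0.    1.1  -0.11]
```

View pics/s10.png

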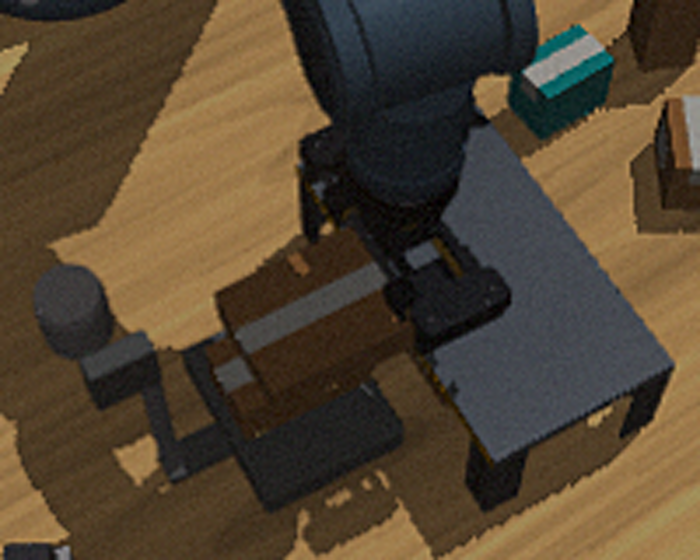

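View pics/d10.png

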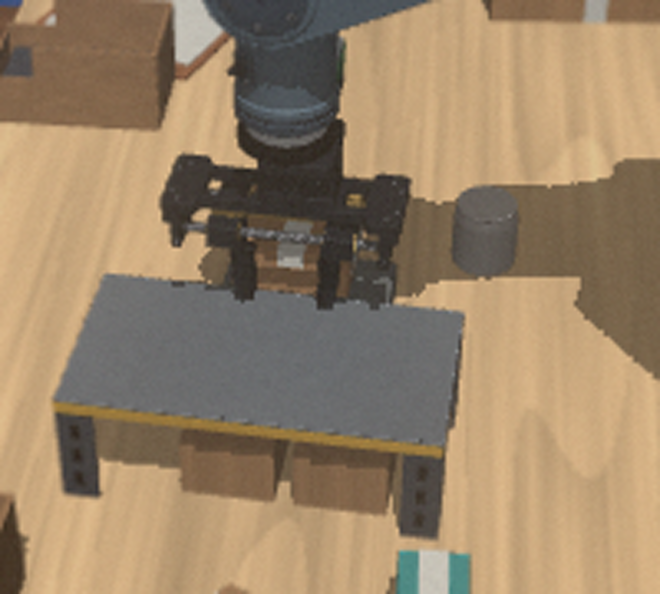

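Emit:
{"name": "arm_command", "arguments": {
  "targets": [
    {"xyz": [-0.025,0.003,-0.005],"twist": [-0.001,0,0],"gripper": 0.6},
    {"xyz": [-0.05,0.003,-0.005],"twist": [-0.001,0,0],"gripper": 0.6},
    {"xyz": [-0.075,0.003,-0.005],"twist": [-0.001,0,0],"gripper": 0.6},
    {"xyz": [-0.095,0.003,-0.005],"twist": [-0.001,0,0],"gripper": 0.6},
    {"xyz": [-0.11,0.003,-0.005],"twist": [-0.001,0,0],"gripper": 0.6},
    {"xyz": [-0.12,0.003,-0.005],"twist": [-0.001,0,0],"gripper": 0.6},
    {"xyz": [-0.125,0.003,-0.005],"twist": [-0.001,0,0],"gripper": 0.6},
    {"xyz": [-0.125,0.003,-0.005],"twist": [-0.001,0,0],"gripper": 0.6},
    {"xyz": [-0.05,0.003,-0.005],"twist": [-0.001,0,0],"gripper": 0.6},
    {"xyz": [0.05,0.003,-0.005],"twist": [-0.001,0,0],"gripper": 0.6},
    {"xyz": [0.05,0.003,-0.2],"twist": [-0.001,0,0],"gripper": 0.6},
    {"xyz": [0.05,0.003,-0.4],"twist": [-0.001,0,0],"gripper": 0.6}
  ]
}}

```text
clock: 18.07
eef_pos: [0.5795, 0.0202, 0.3505]
orientation: [0.734, 0.679, -0.003, -0.002]
wrist_force: [1.9, -0.2, 0.6]
width: 0.0531
```

```bash
python3 gp.py 0 0 .44 0;python3 gp.py 0 .05 .44 0
```

```text
xyz [-0.5408, -0.0034, -0.4467] twist [-0.0033, 0.0007, 0.0002] rows 3.4 now [0.    0.108] j [-0.17  0.25  1.64 -0.    1.26 -0.09]
xyz [-0.2908, -0.0033, -0.4471] twist [-0.0033, 0.0007, 0.0002] rows 2.6 now [0.    0.108] j [-0.17  0.25  1.64 -0.    1.26 -0.09]
```

Emit:
{"name": "arm_command", "arguments": {
  "targets": [
    {"xyz": [0,0,-0.25],"twist": [-0.003,0,0],"gripper": 1},
    {"xyz": [-0.2,0,-0.5],"twist": [-0.003,0,0],"gripper": 1},
    {"xyz": [-0.4,0,-0.55],"twist": [-0.003,0,0],"gripper": 1},
    {"xyz": [-0.54,0,-0.55],"twist": [-0.003,0,0],"gripper": 1},
    {"xyz": [-0.54,0,-0.55],"twist": [-0.003,0,0],"gripper": 1},
    {"xyz": [-0.54,0,-0.55],"twist": [-0.003,0,0],"gripper": 1},
    {"xyz": [-0.54,0,-0.55],"twist": [-0.003,0,0],"gripper": 1},
    {"xyz": [-0.54,0,-0.55],"twist": [-0.003,0,0],"gripper": 1}
  ]
}}

```text
clock: 18.73
eef_pos: [0.5717, -0.0864, 0.4596]
orientation: [0.734, 0.679, -0.001, -0.001]
wrist_force: [0.3, -0.3, -0.4]
width: 0.0883
```

Run:
```python
from h import *
w=snap("wrist","11");s=snap("side","11");c=snap("scene","11")
D=[(rect(.571,-.0875,-.078,.14,.096,.12),(0,255,0)),(rect(.571,-.0875,-.078,.1,.064,.11),(0,255,255))]
crop(w,0,0,560,420,1.42,"w11.png",D);crop(s,170,110,200,180,3.3,"d11.png",D);crop(c,180,140,200,160,3.5,"s11.png",D)
```

```text
(no output)
```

View pics/w11.png

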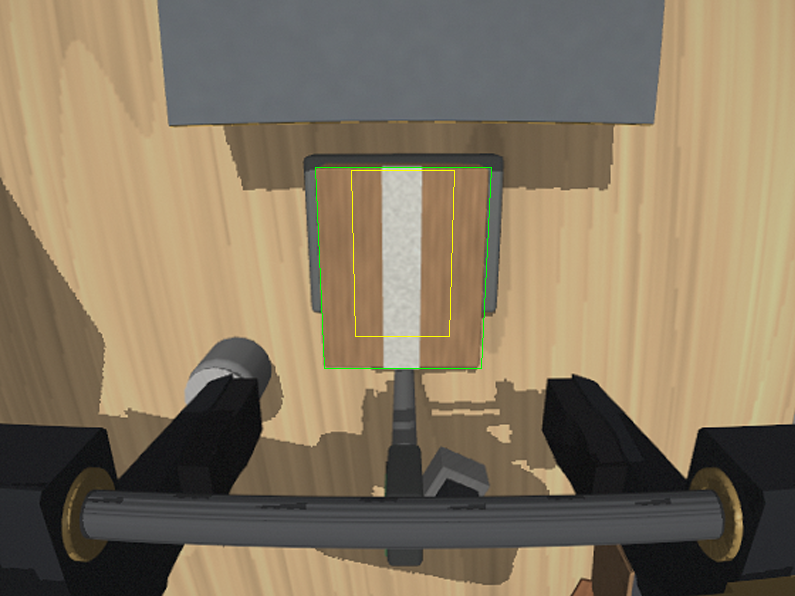

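View pics/d11.png

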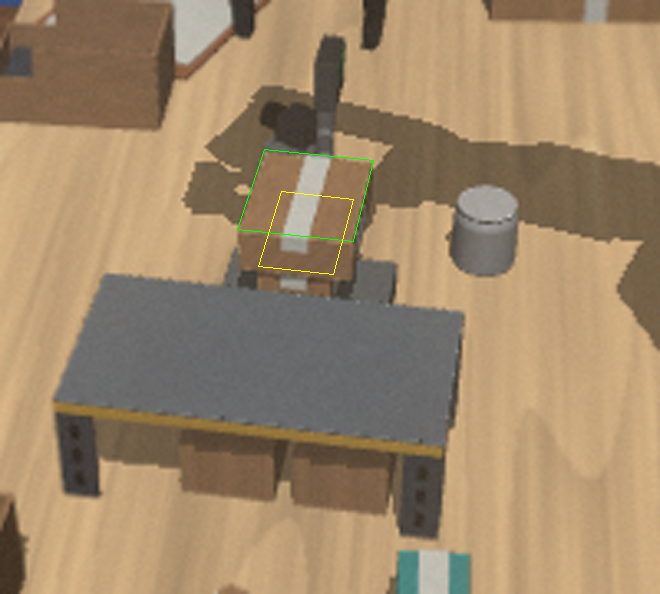

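View pics/s11.png

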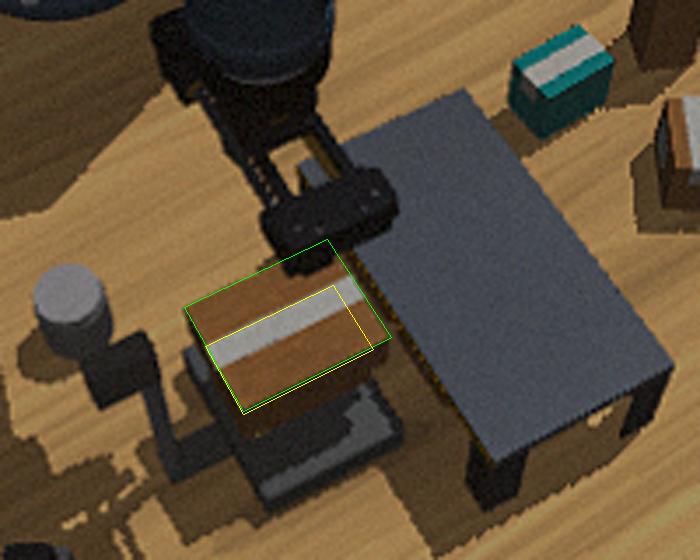

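Run:
```python
from h import *
s=load("side","11")
im=s["image"][150:205,230:300]; cv2.imwrite("pics/d11a.png",cv2.resize(im[:,:,::-1],None,fx=10,fy=10,interpolation=cv2.INTER_CUBIC))
f=lambda P:(proj(s,P)-[230,150]+.5)*10
for z,a,b in [(.1,.064,.11),(.05,.064,.11),(.1,.096,.12),(.14,.096,.12),(.05,.06,.1)]: print(z,a,f(rect(.571,-.0875,-.078,z,a,b)[2:]).round().tolist())
s=load("scene","11")
im=s["image"][200:270,225:300]; cv2.imwrite("pics/s11a.png",cv2.resize(im[:,:,::-1],None,fx=8,fy=8,interpolation=cv2.INTER_CUBIC))
f=lambda P:(proj(s,P)-[225,200]+.5)*8
for z,a,b in [(.1,.064,.11),(.05,.064,.11),(.1,.096,.12),(.14,.096,.12),(.05,.06,.1)]: print(z,a,f(rect(.571,-.0875,-.078,z,a,b)[:3]).round().tolist())
```

```text
0.1 0.064 [[183.0, 407.0], [412.0, 433.0]]
0.05 0.064 [[185.0, 548.0], [409.0, 574.0]]
0.1 0.096 [[123.0, 412.0], [467.0, 450.0]]
0.14 0.096 [[120.0, 295.0], [471.0, 333.0]]
0.05 0.06 [[195.0, 538.0], [405.0, 562.0]]
0.1 0.064 [[109.0, 312.0], [197.0, 467.0], [495.0, 318.0]]
0.05 0.064 [[123.0, 380.0], [207.0, 530.0], [494.0, 386.0]]
0.1 0.096 [[75.0, 281.0], [206.0, 513.0], [532.0, 350.0]]
0.14 0.096 [[62.0, 222.0], [197.0, 460.0], [534.0, 292.0]]
0.05 0.06 [[138.0, 378.0], [218.0, 519.0], [478.0, 388.0]]
```

View pics/d11a.png

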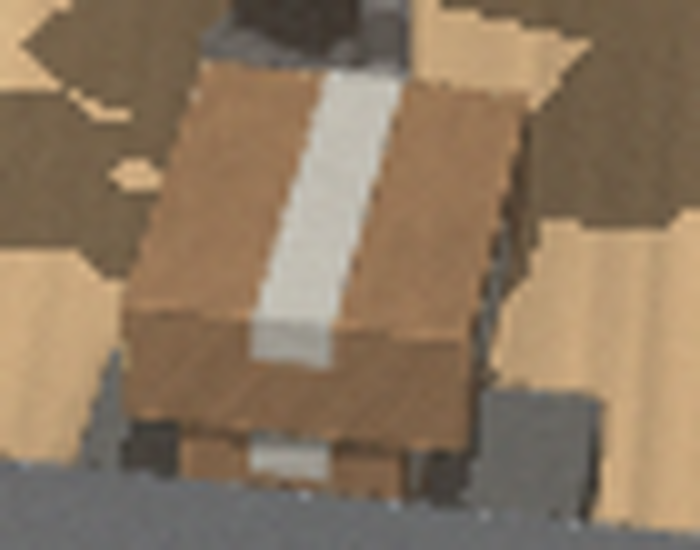

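View pics/s11a.png

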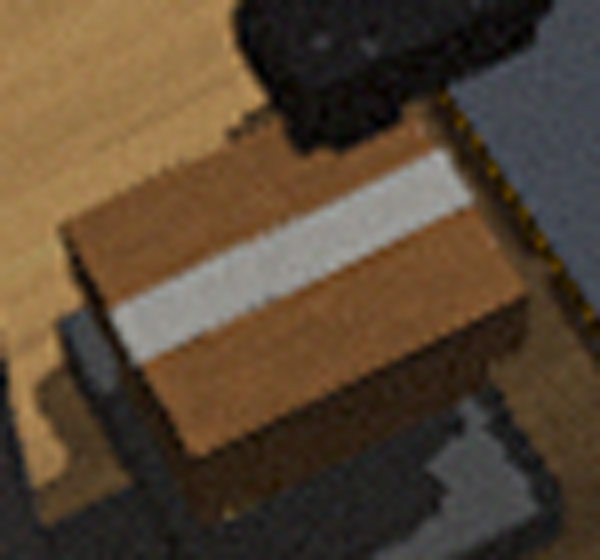

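```bash
python3 g.py .575 .327 .40 .96
```

```text
xyz [2.0607, -0.14, 0.2975] twist [-0.0012, -0.0002, -0.5179] rows 11.0 j [-0.35, 0.15, 1.53, -0.0, 1.46, -0.28] clk 18.88
```

Emit:
{"name": "arm_command", "arguments": {
  "targets": [
    {"xyz": [0.15,0,0],"twist": [0,0,-0.06],"gripper": 1},
    {"xyz": [0.35,0,0],"twist": [0,0,-0.12],"gripper": 1},
    {"xyz": [0.55,-0.03,0],"twist": [0,0,-0.18],"gripper": 1},
    {"xyz": [0.75,-0.05,0],"twist": [0,0,-0.24],"gripper": 1},
    {"xyz": [0.9,-0.07,0.05],"twist": [0,0,-0.3],"gripper": 1},
    {"xyz": [1,-0.08,0.1],"twist": [0,0,-0.36],"gripper": 1},
    {"xyz": [1,-0.08,0.1],"twist": [0,0,-0.38],"gripper": 1}
  ]
}}

```text
clock: 19.47
eef_pos: [0.5696, 0.1196, 0.4371]
orientation: [0.423, 0.906, -0.001, -0.003]
wrist_force: [0.5, 0.4, 0.7]
width: 0.0882
```

```bash
python3 g.py .575 .327 .40 .96
```

```text
xyz [0.7775, 0.6869, 0.1859] twist [-0.0018, -0.0025, -0.1318] rows 6.0 j [0.0, 0.17, 1.55, 0.0, 1.42, -0.69] clk 19.47
```

Emit:
{"name": "arm_command", "arguments": {
  "targets": [
    {"xyz": [0.15,0.13,0.05],"twist": [-0.001,-0.002,-0.06],"gripper": 1},
    {"xyz": [0.3,0.26,0.1],"twist": [-0.001,-0.002,-0.12],"gripper": 1},
    {"xyz": [0.45,0.4,0.15],"twist": [-0.001,-0.002,-0.132],"gripper": 1},
    {"xyz": [0.6,0.53,0.18],"twist": [-0.001,-0.002,-0.132],"gripper": 1},
    {"xyz": [0.7,0.62,0.18],"twist": [-0.001,-0.002,-0.132],"gripper": 1},
    {"xyz": [0.778,0.687,0.18],"twist": [-0.001,-0.002,-0.132],"gripper": 1},
    {"xyz": [0.778,0.687,0.18],"twist": [-0.001,-0.002,-0.132],"gripper": 1},
    {"xyz": [0.778,0.687,0.18],"twist": [-0.001,-0.002,-0.132],"gripper": 1},
    {"xyz": [0.778,0.687,0.18],"twist": [-0.001,-0.002,-0.132],"gripper": 1}
  ]
}}

```text
clock: 20.22
eef_pos: [0.5746, 0.3272, 0.4007]
orientation: [0.3, 0.954, -0.001, -0.001]
wrist_force: [0.2, -0.0, -0.9]
width: 0.0884
```

```bash
python3 - <<'E'
from h import *
w=snap("wrist","12");p=pickle.load(open("P0.pkl","rb"))
crop(w,0,0,560,420,1.42,"w12.png",[(rect(*p["short"],.064,.076,.052),(0,255,255))])
E
python3 g.py .575 .327 .24 .96
```

```text
xyz [-0.0007, 0.0038, 0.8047] twist [-0.0011, -0.0007, 0.0001] rows 4.0 j [0.34, 0.37, 1.38, -0.0, 1.4, -0.62] clk 20.27
```

View pics/w12.png

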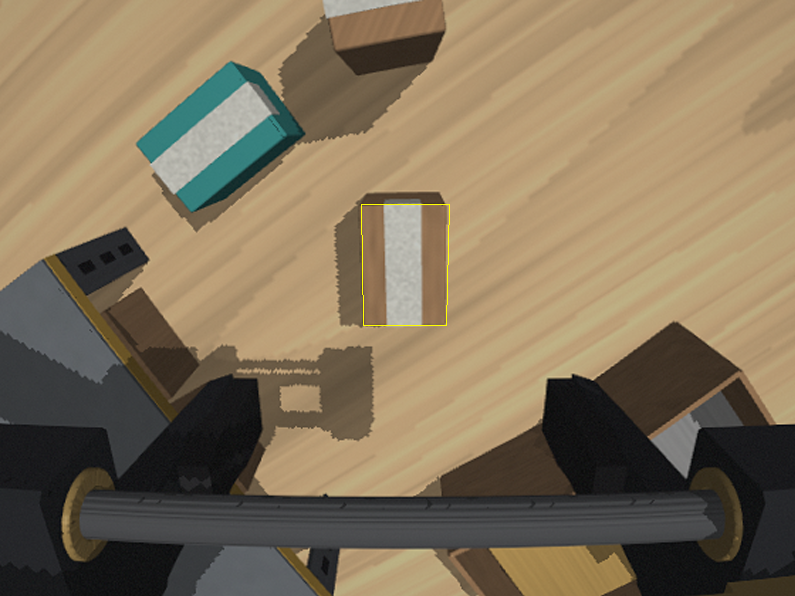

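Run:
```python
from h import *
w=load("wrist","12"); s=load("scene","0")
for q in [(675,322),(442,478),(780,425)]:
  print(q,[np.round(ray(w,(q[0]/1.42,q[1]/1.42),z),3) for z in (0,.05,.08)])
for q in [(398,232),(461,195),(434,212)]: print(q,[np.round(ray(s,q,z),3) for z in (0,.05,.08)])
print(rect(.575,.327,.96,.087,.187,.075))
```

```text
(675, 322) [array([0.744, 0.465]), array([0.713, 0.453]), array([0.694, 0.445])]
(442, 478) [array([0.758, 0.238]), array([0.725, 0.256]), array([0.705, 0.266])]
(780, 425) [array([0.889, 0.505]), array([0.839, 0.487]), array([0.809, 0.477])]
(398, 232) [array([0.727, 0.281]), array([0.741, 0.253]), array([0.749, 0.236])]
(461, 195) [array([0.739, 0.536]), array([0.752, 0.496]), array([0.76 , 0.472])]
(434, 212) [array([0.736, 0.42 ]), array([0.75 , 0.385]), array([0.758, 0.364])]
[[0.55209557 0.22889859 0.087     ]
 [0.6593438  0.38208741 0.087     ]
 [0.59790443 0.42510141 0.087     ]
 [0.4906562  0.27191259 0.087     ]]
```

Trays start at x≈0.73, clear of the gripper body. Descend.

Emit:
{"name": "arm_command", "arguments": {
  "targets": [
    {"xyz": [0,0.003,0.2],"twist": [-0.001,0,0],"gripper": 1},
    {"xyz": [0,0.003,0.4],"twist": [-0.001,0,0],"gripper": 1},
    {"xyz": [0,0.003,0.6],"twist": [-0.001,0,0],"gripper": 1},
    {"xyz": [0,0.003,0.8],"twist": [-0.001,0,0],"gripper": 1},
    {"xyz": [0,0.003,0.95],"twist": [-0.001,0,0],"gripper": 1},
    {"xyz": [0,0.003,0.98],"twist": [-0.001,0,0],"gripper": 1},
    {"xyz": [0,0.003,0.98],"twist": [-0.001,0,0],"gripper": 1}
  ]
}}

```text
clock: 20.85
eef_pos: [0.574, 0.3254, 0.2025]
orientation: [0.301, 0.954, -0.002, -0.003]
wrist_force: [-0.7, 0.0, 0.9]
width: 0.0883
```

```bash
python3 g.py .575 .327 .189 .96
```

```text
xyz [0.0001, 0.0099, 0.0676] twist [-0.0023, -0.0022, -0.0007] rows 1.0 j [0.34, 0.59, 1.49, 0.0, 1.06, -0.62] clk 20.85
```

Emit:
{"name": "arm_command", "arguments": {
  "targets": [
    {"xyz": [0,0.01,0.068],"twist": [-0.002,-0.002,0],"gripper": 1},
    {"xyz": [0,0.01,0.068],"twist": [-0.002,-0.002,0],"gripper": 1},
    {"xyz": [0,0.01,0.068],"twist": [-0.002,-0.002,0],"gripper": 1},
    {"xyz": [0,0.01,0.068],"twist": [-0.002,-0.002,0],"gripper": 0},
    {"xyz": [0,0.01,0.068],"twist": [-0.002,-0.002,0],"gripper": 0},
    {"xyz": [0,0.01,0.068],"twist": [-0.002,-0.002,0],"gripper": 0},
    {"xyz": [0,0.01,0.068],"twist": [-0.002,-0.002,0],"gripper": 0},
    {"xyz": [0,0.01,0.068],"twist": [-0.002,-0.002,0],"gripper": 0},
    {"xyz": [0,0.01,0.068],"twist": [-0.002,-0.002,0],"gripper": 0},
    {"xyz": [0,0.01,0.068],"twist": [-0.002,-0.002,0],"gripper": 0},
    {"xyz": [0,0.01,0.068],"twist": [-0.002,-0.002,0],"gripper": 0}
  ]
}}

```text
clock: 21.77
eef_pos: [0.5751, 0.3271, 0.1892]
orientation: [0.301, 0.954, -0.0, -0.0]
wrist_force: [-0.6, -1.0, 3.4]
width: 0.0517
```

Emit:
{"name": "arm_command", "arguments": {
  "targets": [
    {"xyz": [0,0,-0.1],"twist": [0,0,0],"gripper": 0},
    {"xyz": [0,0,-0.3],"twist": [0,0,0],"gripper": 0},
    {"xyz": [0,0,-0.5],"twist": [0,0,0],"gripper": 0},
    {"xyz": [0,0,-0.7],"twist": [0,0,0],"gripper": 0},
    {"xyz": [0,0,-0.9],"twist": [0,0,0],"gripper": 0},
    {"xyz": [0,0,-1.0],"twist": [0,0,0],"gripper": 0},
    {"xyz": [0,0,-1.0],"twist": [0,0,0],"gripper": 0},
    {"xyz": [0,0,-1.0],"twist": [0,0,0],"gripper": 0}
  ]
}}

```text
clock: 22.43
eef_pos: [0.5751, 0.3271, 0.3893]
orientation: [0.301, 0.954, 0.0, 0.0]
wrist_force: [-0.3, -1.0, -3.4]
width: 0.0517
```

```bash
python3 gp.py 0 0 .45 0
```

```text
xyz [-1.1743, -1.7085, -0.3038] twist [0.0004, 0.0001, 0.5184] rows 10.0 now [-0.0282  0.4137] j [ 0.34  0.38  1.39 -0.    1.37 -0.62]
```

Emit:
{"name": "arm_command", "arguments": {
  "targets": [
    {"xyz": [-0.05,-0.07,-0.15],"twist": [0,0,0.06],"gripper": 0},
    {"xyz": [-0.15,-0.2,-0.3],"twist": [0,0,0.12],"gripper": 0},
    {"xyz": [-0.25,-0.36,-0.3],"twist": [0,0,0.18],"gripper": 0},
    {"xyz": [-0.35,-0.52,-0.3],"twist": [0,0,0.24],"gripper": 0},
    {"xyz": [-0.45,-0.68,-0.3],"twist": [0,0,0.3],"gripper": 0},
    {"xyz": [-0.56,-0.84,-0.3],"twist": [0,0,0.36],"gripper": 0},
    {"xyz": [-0.66,-1.0,-0.3],"twist": [0,0,0.42],"gripper": 0},
    {"xyz": [-0.66,-1.0,-0.3],"twist": [0,0,0.48],"gripper": 0},
    {"xyz": [-0.66,-1.0,-0.3],"twist": [0,0,0.518],"gripper": 0},
    {"xyz": [-0.66,-1.0,-0.3],"twist": [0,0,0.518],"gripper": 0}
  ]
}}

```text
clock: 23.27
eef_pos: [0.5678, 0.0865, 0.4452]
orientation: [0.735, 0.678, -0.002, -0.002]
wrist_force: [-0.0, 0.9, -2.3]
width: 0.0517
```

```bash
python3 gp.py 0 0 .44 0
```

```text
xyz [-0.8657, 0.0875, 0.0255] twist [-0.0029, -0.0001, -0.0019] rows 4.2 now [-0.0168  0.1732] j [-0.06  0.15  1.56  0.    1.44  0.03]
```

Emit:
{"name": "arm_command", "arguments": {
  "targets": [
    {"xyz": [-0.15,0.02,0],"twist": [-0.003,0,-0.002],"gripper": 0},
    {"xyz": [-0.3,0.04,0],"twist": [-0.003,0,-0.002],"gripper": 0},
    {"xyz": [-0.45,0.05,0.02],"twist": [-0.003,0,-0.002],"gripper": 0},
    {"xyz": [-0.6,0.07,0.02],"twist": [-0.003,0,-0.002],"gripper": 0},
    {"xyz": [-0.75,0.08,0.02],"twist": [-0.003,0,-0.002],"gripper": 0},
    {"xyz": [-0.866,0.087,0.025],"twist": [-0.003,0,-0.002],"gripper": 0},
    {"xyz": [-0.866,0.087,0.025],"twist": [-0.003,0,-0.002],"gripper": 0},
    {"xyz": [-0.866,0.087,0.025],"twist": [-0.003,0,-0.002],"gripper": 0},
    {"xyz": [-0.866,0.087,0.025],"twist": [-0.003,0,-0.002],"gripper": 0}
  ]
}}

```text
clock: 24.02
eef_pos: [0.5707, -0.0868, 0.4382]
orientation: [0.733, 0.68, -0.0, -0.002]
wrist_force: [0.1, -0.2, -2.6]
width: 0.0517
```

```bash
python3 - <<'E'
from h import *
w=snap("wrist","13")
crop(w,0,0,560,420,1.42,"w13.png",[(rect(.571,-.0875,-.078,.14,.096,.12),(0,255,0))])
E
python3 gp.py 0 0 .34 0
```

```text
xyz [-0.0061, 0.0023, 0.4933] twist [-0.001, -0.0006, 0.0012] rows 2.4 now [-0.0003  0.0011] j [-0.36  0.16  1.56  0.    1.42 -0.28]
```

View pics/w13.png

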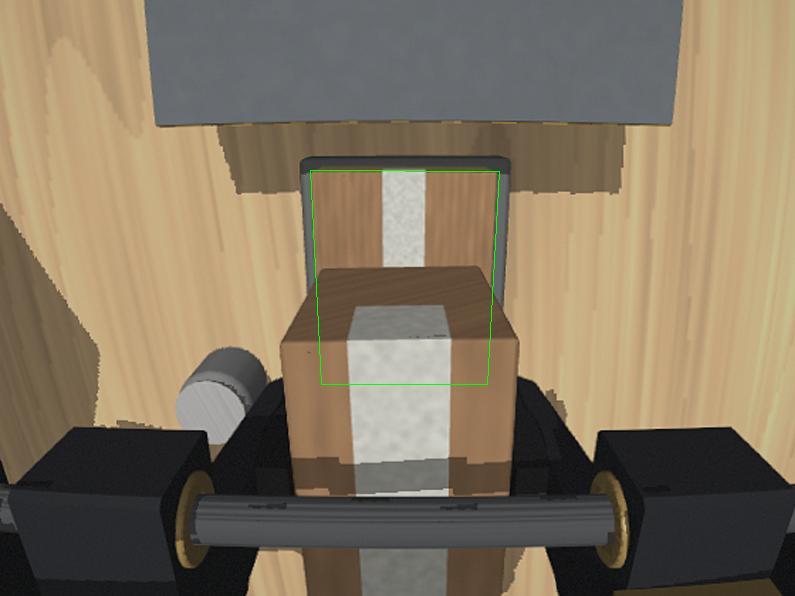

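```bash
python3 - <<'E'
from wf import *
w=load("wrist","13"); p=rel()[0]
for L,z in (([(281,342),(518,342)],p[2]-.1252),([(319,268),(482,266)],p[2]-.1892)):
  a,b=[ray(w,q,z) for q in A(0,0,1.42,L)]; ax=(b-a)/np.linalg.norm(b-a); n=np.array([ax[1],-ax[0]])
  print(np.linalg.norm(b-a),pf([*((a+b)/2+n*.038),np.arctan2(ax[1],ax[0])]),pf([*p[:2],0]))
# wide in same image: only far edge + tape
L=A(0,0,1.42,[(312,171),(499,173)]); a,b=[ray(w,q,.14) for q in L]; ax=(b-a)/np.linalg.norm(b-a); n=np.array([ax[1],-ax[0]]); print("wide",np.linalg.norm(b-a),pf([*((a+b)/2+n*.06),0]))
E
python3 gp.py 0 0 .34 0
```

```text
0.049701170110310514 [-0.0017  0.0003  0.0026] [-0.0003  0.0011  0.078 ]
0.05265731621561784 [-0.0013 -0.0001  0.0148] [-0.0003  0.0011  0.078 ]
wide 0.0950287619093555 [-0.0004 -0.0004  0.078 ]
xyz [-0.0061, 0.0023, 0.4933] twist [-0.001, -0.0006, 0.0012] rows 2.4 now [-0.0003  0.0011] j [-0.36  0.16  1.56  0.    1.42 -0.28]
```

Within about 1 mm. Lower it to 10 mm above contact, then gently down.

Emit:
{"name": "arm_command", "arguments": {
  "targets": [
    {"xyz": [-0.004,0.005,0.15],"twist": [-0.001,-0.001,0.001],"gripper": 0},
    {"xyz": [-0.004,0.005,0.3],"twist": [-0.001,-0.001,0.001],"gripper": 0},
    {"xyz": [-0.004,0.005,0.42],"twist": [-0.001,-0.001,0.001],"gripper": 0},
    {"xyz": [-0.004,0.005,0.49],"twist": [-0.001,-0.001,0.001],"gripper": 0},
    {"xyz": [-0.004,0.005,0.49],"twist": [-0.001,-0.001,0.001],"gripper": 0},
    {"xyz": [-0.004,0.005,0.49],"twist": [-0.001,-0.001,0.001],"gripper": 0},
    {"xyz": [-0.004,0.005,0.49],"twist": [-0.001,-0.001,0.001],"gripper": 0}
  ]
}}

```text
clock: 24.65
eef_pos: [0.5721, -0.0865, 0.3419]
orientation: [0.733, 0.68, 0.0, 0.001]
wrist_force: [0.2, 0.4, -2.7]
width: 0.0519
```

```bash
python3 gp.py 0 0 .330 0
```

```text
xyz [-0.0056, -0.0054, 0.0597] twist [0.0009, 0.0006, 0.0009] rows 0.3 now [0.0011 0.0011] j [-0.35  0.25  1.66 -0.    1.23 -0.28]
```

Emit:
{"name": "arm_command", "arguments": {
  "targets": [
    {"xyz": [-0.003,0,0.025],"twist": [0.001,0.001,0.001],"gripper": 0},
    {"xyz": [-0.003,0,0.045],"twist": [0.001,0.001,0.001],"gripper": 0},
    {"xyz": [-0.003,0,0.055],"twist": [0.001,0.001,0.001],"gripper": 0},
    {"xyz": [-0.003,0,0.06],"twist": [0.001,0.001,0.001],"gripper": 0},
    {"xyz": [-0.003,0,0.06],"twist": [0.001,0.001,0.001],"gripper": 0},
    {"xyz": [-0.003,0,0.06],"twist": [0.001,0.001,0.001],"gripper": 0},
    {"xyz": [-0.003,0,0.06],"twist": [0.001,0.001,0.001],"gripper": 0}
  ]
}}

```text
clock: 25.23
eef_pos: [0.5722, -0.0871, 0.3301]
orientation: [0.734, 0.679, 0.0, -0.0]
wrist_force: [-0.3, -0.6, -3.0]
width: 0.052
```

Emit:
{"name": "arm_command", "arguments": {
  "targets": [
    {"xyz": [0,0,0.004],"twist": [0,0,0],"gripper": 0},
    {"xyz": [0,0,0.006],"twist": [0,0,0],"gripper": 0},
    {"xyz": [0,0,0.006],"twist": [0,0,0],"gripper": 0},
    {"xyz": [0,0,0.006],"twist": [0,0,0],"gripper": 0}
  ]
}}

```text
clock: 25.57
eef_pos: [0.5722, -0.0872, 0.3292]
orientation: [0.734, 0.679, 0.0, -0.0]
wrist_force: [-0.6, 0.5, -0.3]
width: 0.0515
```

Emit:
{"name": "arm_command", "arguments": {
  "targets": [
    {"xyz": [0,0,0.003],"twist": [0,0,0],"gripper": 0},
    {"xyz": [0,0,0.003],"twist": [0,0,0],"gripper": 0},
    {"xyz": [0,0,0.003],"twist": [0,0,0],"gripper": 0}
  ]
}}

```text
clock: 25.82
eef_pos: [0.5723, -0.0872, 0.3292]
orientation: [0.734, 0.679, 0.0, 0.0]
wrist_force: [-3.3, 1.3, 5.5]
width: 0.052
```

Emit:
{"name": "arm_command", "arguments": {
  "targets": [
    {"xyz": [0,0,0],"twist": [0,0,0],"gripper": 1},
    {"xyz": [0,0,0],"twist": [0,0,0],"gripper": 1},
    {"xyz": [0,0,0],"twist": [0,0,0],"gripper": 1},
    {"xyz": [0,0,0],"twist": [0,0,0],"gripper": 1},
    {"xyz": [0,0,0],"twist": [0,0,0],"gripper": 1},
    {"xyz": [0,0,-0.1],"twist": [0,0,0],"gripper": 1},
    {"xyz": [0,0,-0.25],"twist": [0,0,0],"gripper": 1},
    {"xyz": [0,0,-0.45],"twist": [0,0,0],"gripper": 1},
    {"xyz": [0,0,-0.6],"twist": [0,0,0],"gripper": 1},
    {"xyz": [0.2,0,-0.7],"twist": [0,0,0],"gripper": 1},
    {"xyz": [0.2,0,-0.7],"twist": [0,0,0],"gripper": 1},
    {"xyz": [0.2,0,-0.7],"twist": [0,0,0],"gripper": 1}
  ]
}}

```text
clock: 26.82
eef_pos: [0.5755, -0.046, 0.4709]
orientation: [0.733, 0.68, 0.001, 0.001]
wrist_force: [-0.2, 0.4, -0.1]
width: 0.0882
```

Run:
```python
from h import *
print(state()["wrist_force"])
w=snap("wrist","14");s=snap("side","14");c=snap("scene","14")
D=[(rect(.571,-.0875,-.078,.14,.096,.12),(0,255,0)),(rect(.571,-.0875,-.078,.204,.052,.076),(0,255,255))]
crop(w,0,0,560,420,1.42,"w14.png",D);crop(s,170,80,200,180,3.3,"d14.png",D);crop(c,180,120,200,160,3.5,"s14.png",D)
```

```text
[-0.21746133  0.43516387 -0.14163963]
```

View pics/w14.png

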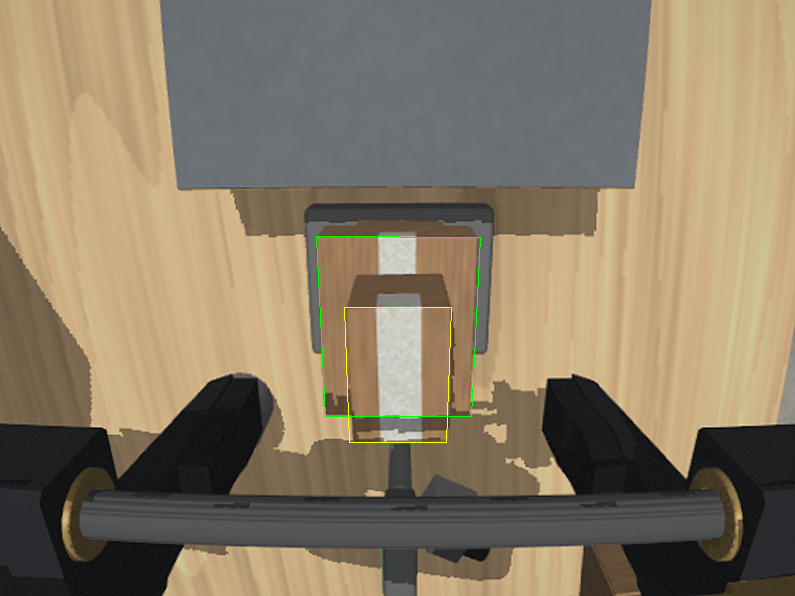

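View pics/d14.png

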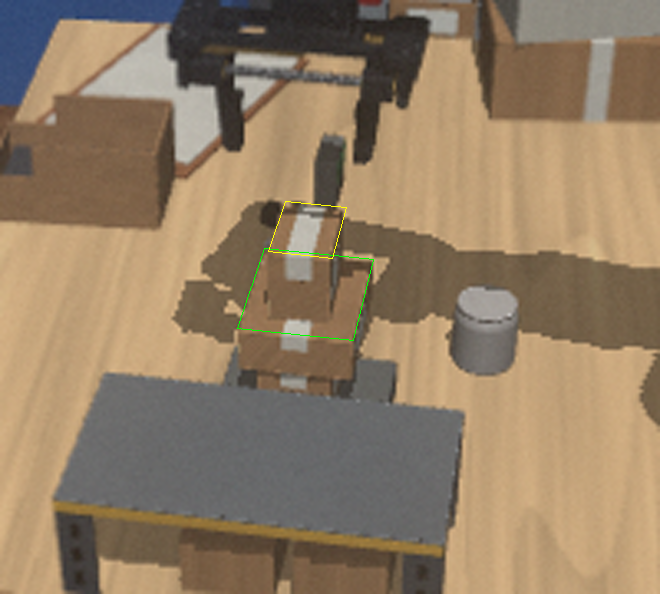

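View pics/s14.png

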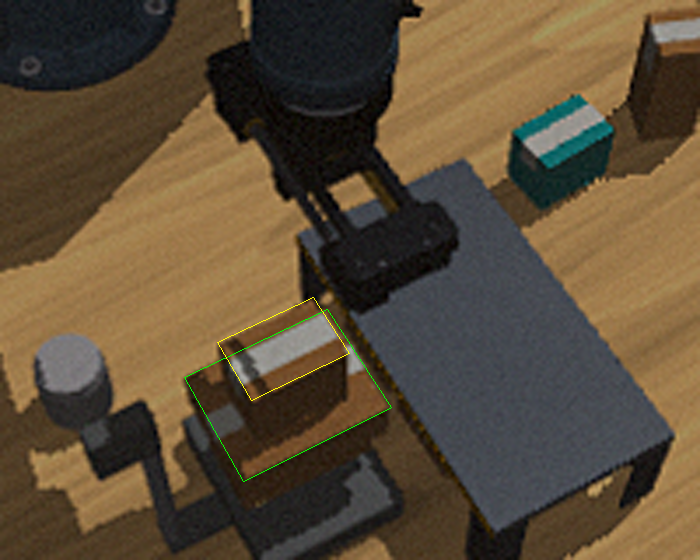

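```bash
python3 -c "
from rig import finish_job,state
print(finish_job(),state()['clock'])"
```

```text
the job is handed in; nothing more can be done
the job is handed in; nothing more can be done
```

I built the column of three cartons and handed the job in at about 27 s of the 72 s allowed; no verdict was reported.

- **Long carton:** I set it on the platform with light contact and let go. It sat within about 2 mm and square when I checked.
- **Wide carton:** I pushed it sideways into line with two spread fingers, which also squared it. I then slid it straight across the gap onto the long carton without lifting it.
- **Short carton:** I lowered the brown one, not the turquoise look-alike, until the wrist force showed contact before letting go.

**Last checks:** In the last wrist and scene pictures, the outlines of the wide and short cartons lay within 1–2 mm of the planned column. Both ran square to the platform and were clear of the step, and the gripper was empty and well above. The tin and tall carton stood where they were, and the arm never came near the valve.

**Disagreements:** The side camera placed cartons and step a few mm further in y than the wrist and scene cameras. I trusted the wrist camera, and the offset was the same everywhere, so I read it as calibration bias. The long carton is mostly hidden under the wide one, so after the slide I could check only its visible edges, and they had not moved.

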